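# Fit the bearing retaining rings to the spindle cartridges and start the run-in

## Task

Using the spreading pliers from the rack, fit one retaining ring to every spindle cartridge on the bench so that it snaps closed in the shaft groove, flat on the bearing; any spare ring stays lying on the bench. Spread the rings only with the pliers, never with the gripper itself, and leave the other things on the bench where they are. When every cartridge has its ring, stand the pliers back in the rack as you found them, and only then press the start button of the run-in station fully down and let it come back up.

Things in the scene. Friction and masses are not known exactly. Their poses are not given: they have to be found in the camera images.
- ring1: loose retaining ring of dark spring steel, 40 g, 5 mm thick: open C, 56 mm inside, 71 outside, 2 lugs (13 mm square) at its open side, each with a 7 mm square eye (its outer wall only the top 1.8 mm). Origin: centre of the C on the underside; x points to the gap between the lugs, z up: the face the pliers take. Relaxed eye centres: x 42, y +10 and -10 mm. Any ring fits any cartridge
- ring2: loose retaining ring of dark spring steel, 40 g, 5 mm thick: open C, 56 mm inside, 71 outside, 2 lugs (13 mm square) at its open side, each with a 7 mm square eye (its outer wall only the top 1.8 mm). Origin: centre of the C on the underside; x points to the gap between the lugs, z up: the face the pliers take. Relaxed eye centres: x 42, y +10 and -10 mm. Any ring fits any cartridge
- ring3: loose retaining ring of dark spring steel, 40 g, 5 mm thick: open C, 56 mm inside, 71 outside, 2 lugs (13 mm square) at its open side, each with a 7 mm square eye (its outer wall only the top 1.8 mm). Origin: centre of the C on the underside; x points to the gap between the lugs, z up: the face the pliers take. Relaxed eye centres: x 42, y +10 and -10 mm. Any ring fits any cartridge
- ring4: loose retaining ring of dark spring steel, 40 g, 5 mm thick: open C, 56 mm inside, 71 outside, 2 lugs (13 mm square) at its open side, each with a 7 mm square eye (its outer wall only the top 1.8 mm). Origin: centre of the C on the underside; x points to the gap between the lugs, z up: the face the pliers take. Relaxed eye centres: x 42, y +10 and -10 mm. Any ring fits any cartridge
- ring1_l (a joint): flex of ring1, rad (each arm; both alike): 0 relaxed, to 0.35 as the lugs are pulled apart; it springs shut (4 N at a lug at first, 10 N at 0.2). Each arm bends about x -27, y +-15 mm; its eye moves out 7 mm per 0.1 rad. Spread to 0.2 it clears the 60 mm shaft all round if the shaft axis lies 4 mm from the ring centre towards the lugs; once down, draw it those 4 mm lugwards, then let it close
- ring2_l (a joint): flex of ring2, rad (each arm; both alike): 0 relaxed, to 0.35 as the lugs are pulled apart; it springs shut (4 N at a lug at first, 10 N at 0.2). Each arm bends about x -27, y +-15 mm; its eye moves out 7 mm per 0.1 rad. Spread to 0.2 it clears the 60 mm shaft all round if the shaft axis lies 4 mm from the ring centre towards the lugs; once down, draw it those 4 mm lugwards, then let it close
- ring3_l (a joint): flex of ring3, rad (each arm; both alike): 0 relaxed, to 0.35 as the lugs are pulled apart; it springs shut (4 N at a lug at first, 10 N at 0.2). Each arm bends about x -27, y +-15 mm; its eye moves out 7 mm per 0.1 rad. Spread to 0.2 it clears the 60 mm shaft all round if the shaft axis lies 4 mm from the ring centre towards the lugs; once down, draw it those 4 mm lugwards, then let it close
- ring4_l (a joint): flex of ring4, rad (each arm; both alike): 0 relaxed, to 0.35 as the lugs are pulled apart; it springs shut (4 N at a lug at first, 10 N at 0.2). Each arm bends about x -27, y +-15 mm; its eye moves out 7 mm per 0.1 rad. Spread to 0.2 it clears the 60 mm shaft all round if the shaft axis lies 4 mm from the ring centre towards the lugs; once down, draw it those 4 mm lugwards, then let it close
- cartridge1_seat (a point): on the shaft axis of a heavy (4 kg) spindle cartridge standing on the bench (None if absent; 3 or 4 are there), at its bearing's face, 60 mm above the bench. Flange 124 mm, housing 105, bearing 95 mm across. Directly above the bearing face: the ring groove (floor 55 mm across, 7.5 mm high), then the oiled shaft end (60 mm across, 11.5 mm high, chamfer 1.5), top at 79 mm. z up
- cartridge2_seat (a point): on the shaft axis of a heavy (4 kg) spindle cartridge standing on the bench (None if absent; 3 or 4 are there), at its bearing's face, 60 mm above the bench. Flange 124 mm, housing 105, bearing 95 mm across. Directly above the bearing face: the ring groove (floor 55 mm across, 7.5 mm high), then the oiled shaft end (60 mm across, 11.5 mm high, chamfer 1.5), top at 79 mm. z up
- cartridge3_seat (a point): on the shaft axis of a heavy (4 kg) spindle cartridge standing on the bench (None if absent; 3 or 4 are there), at its bearing's face, 60 mm above the bench. Flange 124 mm, housing 105, bearing 95 mm across. Directly above the bearing face: the ring groove (floor 55 mm across, 7.5 mm high), then the oiled shaft end (60 mm across, 11.5 mm high, chamfer 1.5), top at 79 mm. z up
- cartridge4_seat (a point): on the shaft axis of a heavy (4 kg) spindle cartridge standing on the bench (None if absent; 3 or 4 are there), at its bearing's face, 60 mm above the bench. Flange 124 mm, housing 105, bearing 95 mm across. Directly above the bearing face: the ring groove (floor 55 mm across, 7.5 mm high), then the oiled shaft end (60 mm across, 11.5 mm high, chamfer 1.5), top at 79 mm. z up
- pliers: spreading pliers, 0.2 kg, 160 mm long, standing nose down in the rack. Origin: centre of the steel hinge block (26 x 54 x 14 mm in x, y, z); z up to the handles; y is the line along which handles and pins move. Two geared levers, hinged 14 mm either side of the middle, move alike: squeezing the handles spreads the pins at the nose
- handle_l (a point): middle of the left (y plus) blue handle's outer face, 58 mm above the pliers' origin. Pads 15 mm wide, 33 to 83 mm above the origin, under outward lips (top 89 mm, 68 mm over both). Over the outer faces here: 52 mm at rest (leaning out 0.15 rad; opened wider, the hand lets go), 46 with pins 21 mm apart, 18 at the stop. Squeeze: 2 N at first, 4 at the stop, 17 with a ring; 30 is safe
- pliers_l (a joint): squeeze of each lever, rad: 0 at rest (pins 14 mm apart), 0.05 with the pins 21 mm apart, fit to drop into a relaxed ring's eyes, 0.29 at the stop (pins 53 mm apart), which flexes a ring's arms to about 0.21. Pins stay at the same height within 1 mm. Spread, they lean outwards and hook under the eyes' outer walls, so the ring hangs on them
- pin_l (a point): middle of the left (y plus) pin: rough, 3.5 (x) x 3 mm (y), 3.8 mm long, pointing down from a rounded shoulder (11 mm in x, 8 in y) at the jaw's end. The shoulder rests on the ring's top when the pin is fully in the eye. This point is 1.9 mm below the shoulder and 68 mm below the pliers' origin
- pin_r (a point): middle of the right (y minus) pin, likewise
- rack: pliers' rack: fixed grey plastic block, 50 (x) x 74 (y) x 68 mm high, with an open pocket 20 (x) x 44 mm (y) from the top to the bench, foot flange 90 x 110 x 8 mm. Origin: centre of its underside, z up. The pliers' nose hangs in the pocket and the hinge block rests on top, pliers' y along the rack's y, either way round
- rack_top (a point): middle of the rack's pocket at its top face, 68 mm above the bench; the pliers' origin is 7 mm above this point when they stand in the rack
- start_button (a joint): travel of the run-in station's start button, m: 0 up, 0.008 fully down; its spring (1.8 N at first, 6 N at full depth) brings it back
- start_button_top (a point): centre of the top of the start button, a flat push button 36 mm across on a grey box (100 mm square, 46 mm high), pressed downwards; 70 mm above the bench when up
- collet: a loose steel collet with a threaded head, 118 mm tall, standing: not part of the job; leave it alone
- spare_bearing: a loose small bearing, 68 mm across and 16 mm high: not part of the job; leave it alone
- oil_bottle: a white oil bottle, 60 mm across and 120 mm tall, standing: not part of the job; leave it alone

How it is judged:
By the outcome, as a careful person would: the job done as asked, in the order asked, and still so for the second after the job is handed in, with the robot touching nothing.
Of cartridge1, cartridge2, cartridge3, cartridge4 only 3 to 4 are there at a start; the rules pass over those that are not, and their reading is None.
At some moment in a run one of ring1, ring2, ring3, ring4 may be knocked a few centimetres aside while the robot is not near it.
It also fails if it takes over 210 s, if anything falls off the work surface, if the arm or the gripper's body presses on something with over 40 N, if the wrist force passes 120 N, or if a joint passes its speed limit or range.

## Robot

A 7-joint arm with a two-finger parallel gripper is mounted at the origin on the work surface. World frame = base frame: x ahead of the robot, y to its left, z up, the work surface at z = 0. Lengths are in m, angles in degrees, forces in N, time in s.
With the tool pointing down it reaches from about 0.4 to 0.925 m from the base axis. Payload 5.6 kg.
Tool frame: the origin (TCP) lies midway between the tips of the shut fingers; the grasp point (between the pads) lies 19 mm behind it; z points along the fingers, y is the line along which they close (so a half turn about z gives the same grasp; the last joint's range is limited). The gripper opens to 85 mm and grips with 20 to 120 N. Pads are 22 mm wide; open, the fingers measure 114 mm over their backs; the gripper's body (76 mm by 85 mm) begins 54 mm behind the grasp point. The pads swing forward as they close: fully open they stand 13 mm farther back than shut.
Start: joints at [69.786, 26.786, -0.665, 91.828, 0.344, 61.387, -3.226], TCP at [0.198, -0.619, 0.231] pointing down, gripper open.
Joint ranges: [-144.91, 144.91], [-17.63, 115.5], [-89.93, 88.59], [15.96, 139.68], [-74.01, 254.01], [8.47, 105.57], [-167.45, 167.45]. Speed limits (degrees/s): [147.25, 147.25, 180, 180, 180, 180, 180].

## Interface

Orientations are given as a 3x3 rotation matrix whose columns are the frame's x, y, z axes.
In Python, from rig import read_state, cams, finish_job gives the robot as it stands. The module is installed in compiled form; this text tells all that it offers.
- The arm moves only by the tool servo_tool, never from a script. Its argument "rows" is a list of rows, each a list of 3 entries, a list of its own where there are three numbers: the shift along the tool's x, y, z in m, then the turn about the tool's z in degrees, then the opening, from 0 (shut) to 1 (fully open). In form: [[[tx, ty, tz], yaw, grip], ...]. A call has 1 to 20 rows; each row shifts and turns the commanded pose from where the row before left it, along the tool's axes as they then stand; what a row does not reach is not made up. A row lasts 1/8 s, in which the tool goes at most 62.5 mm and 10.7 degrees, less where a joint would pass 70% of its speed; a pose out of reach is approached as far as the arm can. A call with a gripper value outside its range is refused whole. The fingers move at their own pace and stop on an object; "squeeze" is the grip in N (left out, the last holds). Time passes only in rows, so rows that do not move let the fingers close. It gives the time, the measured TCP pose, the force, the opening and the grip force at its end, in the units of the state.
- read_state(): the state, without advancing time (a new reading comes with each control period).
- cams.snapshot(name): name is "scene" or "top" or "wrist"; returns a dict with "frame" (384x512x3 uint8, blue, green, red), "intrinsics" (3x3 intrinsics, pixels), "k1" (the pictures are not rectified: a ray, as slopes to the right and down, at radius r is drawn at 1 + k1 r^2 times it, then the intrinsics apply), "rvec" (rotation vector, rad) and "tvec" (3), from world to camera coordinates, as OpenCV has them. Camera axes: x right, y down, z forward; pixel columns grow to the right and rows downward; lengths in m; the calibration is good to about 2 mm. A picture is of the moment at which its call begins. There is no depth.
- finish_job(): hands the job in; it is judged then, once.
The state is a dict: "t": time; "qpos": joint angles; "dq": joint speeds; "tau": joint torques, N m; "tool_pos": TCP position; "ee_rot": TCP orientation; "force": force on the tool from outside, world axes, zero at the start; "moment": the same for the moment, N m; "grip_width": opening from 0.0 (shut) to 1.0 (fully open); "grip_force": force on a finger pad.
Only numpy, scipy, OpenCV 4.12 (cv2) and the standard library are available. Lean on these libraries where they do the work, as an engineer would, in place of code of your own. Each camera call takes 0.05 s, during which the arm holds its last target. There are 200 camera calls.

## Working session

There is one attempt and no reset: what is moved stays moved. The work goes in short steps, Python scripts to look and compute and a tool call to move; the robot and the scene stay as the last step left them, time stands still between calls to the robot, and variables do not carry over. Pictures are saved under pics/ and viewed, at most 14 in all, crops included, and the job is handed in when it is done.

Besides the shell and the picture viewer there is one more tool, called after "Request:" in YAML: its name, and indented under it one key for each argument. servo_tool: Moves the arm, as the interface text tells. Its arguments: {"type":"object","properties":{"rows":{"type":"array"},"squeeze":{"type":"number"}},"required":["rows"]}

```bash
mkdir -p pics; cat > h.py <<'E'
import numpy as np, cv2
from rig import read_state, cams, finish_job
def snap(n,f=None):
    s=cams.snapshot(n)
    if f: cv2.imwrite('pics/'+f+'.png',s['frame'])
    return s
def ray(s,uv):
    K=np.array(s['intrinsics'],float);d=(np.array(uv,float)-K[:2,2])/[K[0,0],K[1,1]]
    x=d.copy()
    for _ in range(30): x=d/(1+s['k1']*(x@x))
    R=cv2.Rodrigues(np.array(s['rvec'],float))[0];t=np.array(s['tvec'],float).ravel()
    return -R.T@t, R.T@np.array([x[0],x[1],1])
def onz(s,uv,z):
    c,d=ray(s,uv);return c+d*(z-c[2])/d[2]
def proj(s,P):
    R=cv2.Rodrigues(np.array(s['rvec'],float))[0];p=R@np.array(P,float)+np.array(s['tvec'],float).ravel()
    x=p[:2]/p[2];x=x*(1+s['k1']*(x@x));K=np.array(s['intrinsics'],float)
    return x*[K[0,0],K[1,1]]+K[:2,2]
E
python3 - <<'E'
from h import *
np.set_printoptions(precision=3,suppress=True)
for n in ['top','scene','wrist']:
    s=snap(n,n+'0');c,d=ray(s,(256,192));print(n,c,d,s['k1'],s['intrinsics'][0])
print(read_state())
E
```

```text
top [ 0.376 -0.014  1.069] [ 0.206  0.024 -0.978] -0.009053760728979388 [366.462   0.    258.645]
scene [1.034 0.638 0.628] [-0.48  -0.684 -0.548] -0.10264830304857654 [372.823   0.    257.314]
wrist [ 0.264 -0.598  0.373] [-0.253 -0.106 -0.962] -0.04394941013218889 [266.39    0.    249.099]
{'t': 0.15, 'qpos': array([69.787, 26.825, -0.663, 91.867,  0.345, 61.388, -3.226]), 'dq': array([ 0.079, -0.155,  0.086, -0.154,  0.046,  0.025, -0.011]), 'tau': array([  0.001, -53.28 ,   0.022, -25.155,   0.012,   0.006,  -0.   ]), 'tool_pos': array([ 0.198, -0.619,  0.231]), 'ee_rot': array([[ 0.952,  0.305, -0.001],
       [ 0.305, -0.952,  0.001],
       [-0.   , -0.001, -1.   ]]), 'force': array([-0.409, -0.117, -0.034]), 'moment': array([ 0.005, -0.001, -0.006]), 'grip_force': 0.0, 'grip_width': 0.9990616738294472}
```

View pics/top0.png

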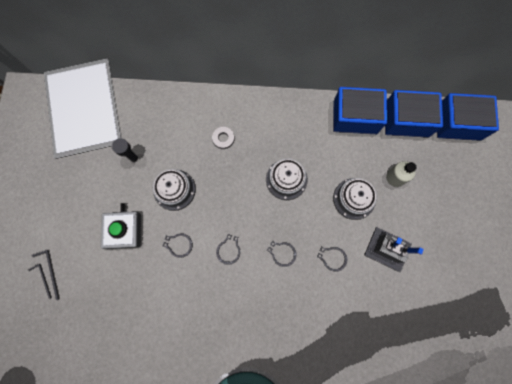

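View pics/scene0.png

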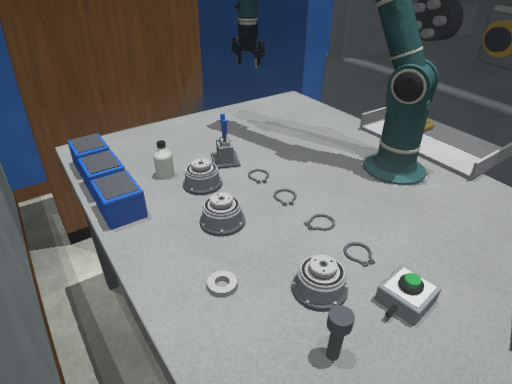

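The top view shows three cartridges, at about (172,186), (288,177) and (357,196). Four rings lie at (179,245), (228,250), (282,253) and (333,258), with the rack at (390,248) and the button at (117,229). Next I get coarse positions from blobs.

```bash
cat >> h.py <<'E'
def rings(s,thr=None,amin=30,amax=4000,zc=0.005):
    """dark C shapes: returns (centroid px, area, contour)"""
    g=cv2.cvtColor(s['frame'],cv2.COLOR_BGR2GRAY)
    bg=cv2.medianBlur(g,31); m=((bg.astype(int)-g)>(thr or 30)).astype(np.uint8)
    n,l,st,c=cv2.connectedComponentsWithStats(m,connectivity=8)
    return [(c[i],st[i],l==i) for i in range(1,n) if amin<st[i][4]<amax]
def tool(): 
    S=read_state();R=S['ee_rot'];return S['tool_pos'],np.degrees(np.arctan2(R[1,0],R[0,0])),R
def togo(x,y,z=None,yaw=None):
    p,a,R=tool(); z=p[2] if z is None else z
    d=R.T@(np.array([x,y,z])-p)
    # tool z points down: positive tool yaw = negative world yaw
    print('shift in tool axes mm',np.round(d*1000,1),'toolyaw deg',None if yaw is None else round((a-yaw+180)%360-180,2))
E
python3 - <<'E'
from h import *
np.set_printoptions(precision=3,suppress=True)
s=snap('top')
for c,st,m in rings(s):
    ys,xs=np.nonzero(m);P=np.array([onz(s,(x,y),.005)[:2] for x,y in zip(xs,ys)])
    print(c.round(0),st,'world',P.mean(0),'ext',np.ptp(P,axis=0))
for n,uv,z in [('c1',(172,186),.079),('c2',(288,177),.079),('c3',(357,196),.079),('rack',(390,248),.068),('btn',(117,229),.07)]:
    print(n,onz(s,uv,z))
big=cv2.resize(s['frame'][160:290,90:440],None,fx=2.28,fy=2.28,interpolation=cv2.INTER_CUBIC);cv2.imwrite('pics/topcrop.png',big)
E
```

```text
[114.  74.] [110  69  13   9  66] world [0.956 0.491] ext [0.028 0.043]
[409. 126.] [ 333   93  166   49 2146] world [ 0.839 -0.447] ext [0.146 0.512]
[128. 150.] [109 135  37  29 497] world [0.706 0.412] ext [0.087 0.112]
[226. 146.] [215 138  20  12  39] world [0.738 0.114] ext [0.038 0.057]
[288. 175.] [272 160  32  30 188] world [ 0.659 -0.079] ext [0.091 0.093]
[410. 167.] [404 162  13  11 113] world [ 0.706 -0.446] ext [0.033 0.036]
[393. 177.] [385 164  22  24 246] world [ 0.67  -0.394] ext [0.072 0.062]
[284. 189.] [266 169  42  32 372] world [ 0.612 -0.069] ext [0.092 0.124]
[169. 185.] [155 171  31  30 180] world [0.604 0.272] ext [0.09  0.091]
[183. 196.] [159 170  37  41 411] world [0.574 0.228] ext [0.124 0.103]
[346. 205.] [333 180  41  40 413] world [ 0.576 -0.254] ext [0.116 0.118]
[359. 195.] [343 180  32  31 196] world [ 0.609 -0.292] ext [0.092 0.092]
[123. 207.] [119 203   9  10  78] world [0.528 0.4  ] ext [0.028 0.024]
[134. 233.] [103 211  41  39 350] world [0.456 0.356] ext [0.116 0.111]
[117. 229.] [108 220  19  18 255] world [0.465 0.408] ext [0.05  0.054]
[
[... 301 characters left out ...]
] [317 246  31  26 240] world [ 0.421 -0.219] ext [0.068 0.086]
[ 50. 271.] [ 32 249  28  51 282] world [0.333 0.583] ext [0.136 0.1  ]
[ 42. 279.] [ 28 264  24  35 161] world [0.311 0.601] ext [0.091 0.08 ]
[493. 291.] [482 287  18  12  80] world [ 0.357 -0.669] ext [0.029 0.047]
[355. 313.] [340 312  29   7  49] world [ 0.274 -0.283] ext [0.021 0.077]
[506. 321.] [499 312  11  19  74] world [ 0.279 -0.699] ext [0.049 0.031]
[ 24. 371.] [  6 366  30  17 110] world [0.066 0.605] ext [0.037 0.083]
[229. 376.] [219 370  23  14  67] world [0.092 0.051] ext [0.035 0.057]
c1 [0.586 0.244 0.079]
c2 [ 0.632 -0.076  0.079]
c3 [ 0.59  -0.268  0.079]
rack [ 0.455 -0.361  0.068]
btn [0.459 0.383 0.07 ]
```

View pics/topcrop.png

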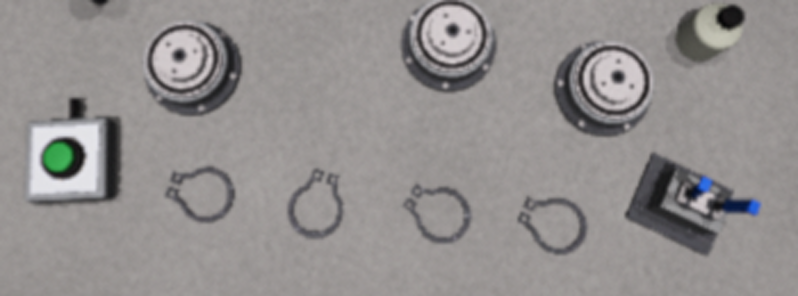

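View pics/wrist0.png

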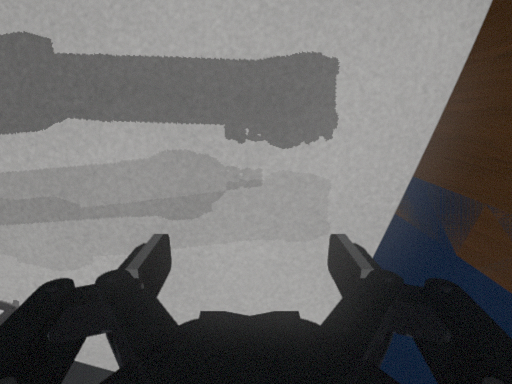

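The rings' lugs point to the left in the crop, except ring 2, whose lugs point up. The handles are at crop (705,184) and (745,205), so the pliers' y line is at about 62°. I move to hover beside the rack.

```bash
python3 -c "
from h import *
togo(.402,-.333,.30,-28)"
```

```text
shift in tool axes mm [ 281.4 -210.1  -69.1] toolyaw deg 45.75
```

Request:
servo_tool:
  rows:
    - [[0.035,-0.026,-0.009],0,1]
    - [[0.035,-0.026,-0.009],0,1]
    - [[0.035,-0.026,-0.009],0,1]
    - [[0.035,-0.026,-0.009],0,1]
    - [[0.035,-0.026,-0.009],0,1]
    - [[0.035,-0.026,-0.009],0,1]
    - [[0.035,-0.026,-0.009],0,1]
    - [[0.036,-0.028,-0.006],0,1]
    - [[0,0,0],9,1]
    - [[0,0,0],9,1]
    - [[0,0,0],9,1]
    - [[0,0,0],9,1]
    - [[0,0,0],9.75,1]
    - [[0,0,0],0,1]
    - [[0,0,0],0,1]

```text
t: 2.08
tool_pos: [0.4017, -0.3333, 0.3002]
ee_rot: [[0.884, -0.467, -0.0], [-0.467, -0.884, 0.0], [-0.0, 0.0, -1.0]]
force: [0.3, 0.3, 0.4]
grip_width: 1.004
grip_force: 0.0
```

```bash
python3 -c "
from h import *
s=snap('wrist','w1');print(tool());c,d=ray(s,(256,192));print(c,d)
for P in [(.455,-.361,.068)]: print(proj(s,P))"
```

```text
(array([ 0.40171654, -0.33337497,  0.30023852]), np.float64(-27.874130473575864), array([[ 8.83976809e-01, -4.67530736e-01, -1.12032603e-04],
       [-4.67530736e-01, -8.83976815e-01,  2.84711330e-05],
       [-1.12345353e-04,  2.72108640e-05, -9.99999993e-01]]))
[ 0.4627044  -0.36591004  0.44298846] [-0.25357541  0.10489999 -0.96196137]
[248.62720631 123.50979349]
```

View pics/w1.png

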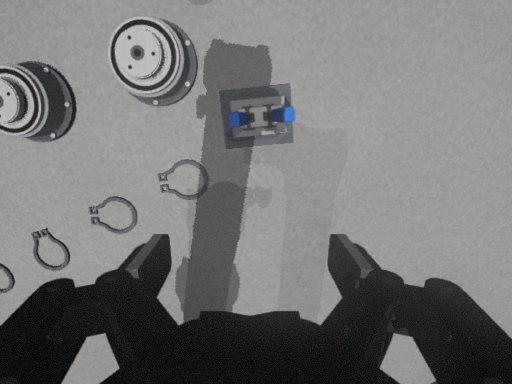

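The wrist view shows the rack at about (258,117), the blue handles at (237,119) and (288,114), and all rings and cartridges to the left. I measure the handles and zoom in.

```bash
python3 - <<'E'
from h import *
np.set_printoptions(precision=4,suppress=True)
s=snap('wrist');f=s['frame']
hsv=cv2.cvtColor(f,cv2.COLOR_BGR2HSV)
m=cv2.inRange(hsv,(100,120,50),(130,255,255));n,l,st,c=cv2.connectedComponentsWithStats(m)
for i in range(1,n):
    if st[i][4]>40:
        print(c[i],st[i],onz(s,c[i],.160))
g=cv2.cvtColor(f,cv2.COLOR_BGR2GRAY)
cv2.imwrite('pics/w2.png',cv2.resize(f[70:170,200:320],None,fx=6,fy=6,interpolation=cv2.INTER_CUBIC))
E
```

```text
[284.7949 114.0427] [272 106  22  16 234] [ 0.448  -0.3995  0.16  ]
[236.6025 118.9163] [228 112  20  15 239] [ 0.4667 -0.3535  0.16  ]
```

View pics/w2.png

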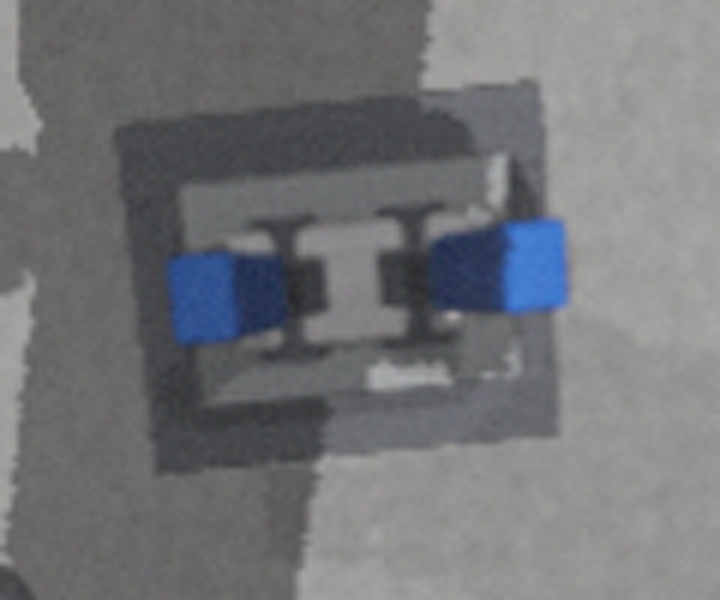

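The crop shows the foot corners (117,130), (540,82), (557,432) and (157,472). The block-top corners are (180,187), (505,155), (523,378) and (207,405), and the handle tops are at (204,298) and (536,264).

```bash
python3 - <<'E'
from h import *
np.set_printoptions(precision=4,suppress=True)
s=snap('wrist')
def W(pts,z): return np.array([onz(s,(x/6+200-.4,y/6+70-.4),z)[:2] for x,y in pts])
for n,p,z in [('foot',[(117,130),(540,82),(557,432),(157,472)],.008),('top',[(180,187),(505,155),(523,378),(207,405)],.068),('h',[(204,298),(536,264)],.164)]:
    Q=W(p,z); d=Q[0]-Q[1]; e=np.degrees(np.arctan2(d[1],d[0]))
    print(n,Q.mean(0),e,np.linalg.norm(d))
    if len(Q)==4:
        d=Q[3]-Q[2]; print(np.degrees(np.arctan2(d[1],d[0])),np.linalg.norm(d),np.linalg.norm(Q[1]-Q[2]))
Q=W([(204,298),(536,264)],.164);x,y=Q.mean(0)
togo(x,y,.20,67.5-90)
E
```

```text
foot [ 0.457  -0.3765] 68.27493375835176 0.10905599321545797
67.80438269389674 0.10845966197428876 0.08906124577825887
top [ 0.4566 -0.3773] 67.52102884218692 0.07277469289983757
66.95127285749248 0.07305264862564605 0.04913824429295474
h [ 0.4572 -0.3769] 67.83176234418757 0.05622193229345662
shift in tool axes mm [ 69.4  12.5 100.3] toolyaw deg -5.43
```

Request:
servo_tool:
  rows:
    - [[0.035,0.006,0.02],0,1]
    - [[0.0344,0.0065,0.02],0,1]
    - [[0,0,0.02],-5.6,1]
    - [[0,0,0.03],0,1]
    - [[0,0,0.03],0,1]
    - [[0,0,0.03],0,1]
    - [[0,0,0.03],0,1]
    - [[0,0,0.005],0,1]
    - [[0,0,0],0,1]
    - [[0,0,0],0,0.7]
    - [[0,0,0],0,0.65]
    - [[0,0,0],0,0.62]
    - [[0,0,0],0,0.6]
    - [[0,0,0],0,0.6]
  squeeze: 25

```text
t: 3.98
tool_pos: [0.4575, -0.377, 0.1156]
ee_rot: [[0.925, -0.381, 0.001], [-0.381, -0.925, -0.0], [0.001, 0.0, -1.0]]
force: [1.3, 1.8, 2.5]
grip_width: 0.605
grip_force: 0.9
```

Request:
servo_tool:
  rows:
    - [[0,0,0],0,0.58]
    - [[0,0,0],0,0.56]
    - [[0,0,0],0,0.54]
    - [[0,0,0],0,0.54]
    - [[0,0,0],0,0.54]

```text
t: 4.6
tool_pos: [0.457, -0.3771, 0.1151]
ee_rot: [[0.924, -0.381, -0.0], [-0.381, -0.924, 0.0], [-0.0, 0.0, -1.0]]
force: [0.5, 0.1, 0.7]
grip_width: 0.542
grip_force: 0.0
```

```bash
python3 - <<'E'
from h import *
s=snap('wrist','w3');print(read_state()['force'],tool()[:2])
E
```

```text
[0.17517918 0.53272114 0.57341392] (array([ 0.4569959 , -0.37705236,  0.11512457]), np.float64(-22.408715757187874))
```

View pics/w3.png

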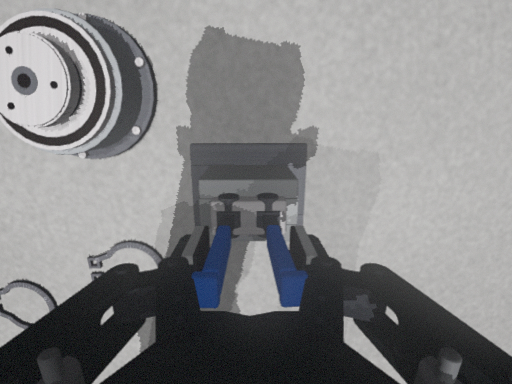

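The pads flank the blue handles, but the grip force reads 0. I close further.

Request:
servo_tool:
  rows:
    - [[0,0,0],0,0.52]
    - [[0,0,0],0,0.52]
    - [[0,0,0],0,0.52]

```text
t: 5.03
tool_pos: [0.4571, -0.3771, 0.1153]
ee_rot: [[0.925, -0.381, -0.0], [-0.381, -0.925, -0.0], [-0.0, 0.0, -1.0]]
force: [0.4, 0.4, 1.3]
grip_width: 0.519
grip_force: 0.0
```

Request:
servo_tool:
  rows:
    - [[0,0,0],0,0.5]
    - [[0,0,0],0,0.5]
    - [[0,0,0],0,0.5]

```text
t: 5.4
tool_pos: [0.4572, -0.377, 0.1154]
ee_rot: [[0.925, -0.381, 0.0], [-0.381, -0.925, -0.0], [0.0, 0.0, -1.0]]
force: [0.6, 0.6, 0.9]
grip_width: 0.5
grip_force: 0.0
```

Request:
servo_tool:
  rows:
    - [[0,0,0],0,0.47]
    - [[0,0,0],0,0.47]
    - [[0,0,0],0,0.47]

```text
t: 5.78
tool_pos: [0.457, -0.3771, 0.1151]
ee_rot: [[0.925, -0.381, -0.0], [-0.381, -0.925, 0.0], [-0.0, 0.0, -1.0]]
force: [1.2, 1.0, -0.2]
grip_width: 0.47
grip_force: 0.0
```

```bash
python3 - <<'E'
from h import *
s=snap('wrist','w4')
a=cv2.imread('pics/w3.png')[130:330,150:370];b=s['frame'][130:330,150:370]
cv2.imwrite('pics/w4c.png',cv2.resize(np.hstack([a,b]),None,fx=1.8,fy=1.8))
E
```

```text
(no output)
```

View pics/w4c.png

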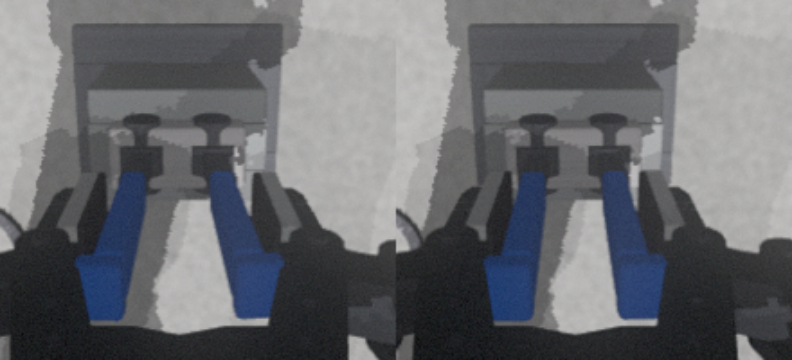

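The handles did close in (right half), so the pliers are gripped lightly. I lift and check.

Request:
servo_tool:
  rows:
    - [[0,0,-0.005],0,0.47]
    - [[0,0,-0.015],0,0.47]
    - [[0,0,-0.03],0,0.47]
    - [[0,0,-0.03],0,0.47]
    - [[0,0,-0.03],0,0.47]
    - [[0,0,-0.01],0,0.47]
    - [[0,0,0],0,0.541]
    - [[0,0,0],0,0.541]
    - [[0,0,0],0,0.541]

```text
t: 6.95
tool_pos: [0.4566, -0.3766, 0.2339]
ee_rot: [[0.925, -0.381, -0.002], [-0.381, -0.925, 0.001], [-0.002, -0.001, -1.0]]
force: [-0.2, 0.5, -2.3]
grip_width: 0.538
grip_force: 1.6
```

```bash
python3 - <<'E'
from h import *
s=snap('wrist','w5');p,a,R=tool();print(p,a)
for y in (.0105,-.0105):
  for z in (.106,.108,.110): print(y,z,proj(s,p+R@[0,y,z]))
cv2.imwrite('pics/w5c.png',cv2.resize(s['frame'][110:310,130:390],None,fx=3,fy=3,interpolation=cv2.INTER_CUBIC))
E
```

```text
[ 0.45672793 -0.37671812  0.2341117 ] -22.4014356700093
0.0105 0.106 [259.64854193 190.35325019]
0.0105 0.108 [259.57115082 189.80519833]
0.0105 0.11 [259.49489363 189.2652046 ]
-0.0105 0.106 [237.96721779 190.35154091]
-0.0105 0.108 [238.05037915 189.80352117]
-0.0105 0.11 [238.13232203 189.26355873]
```

View pics/w5c.png

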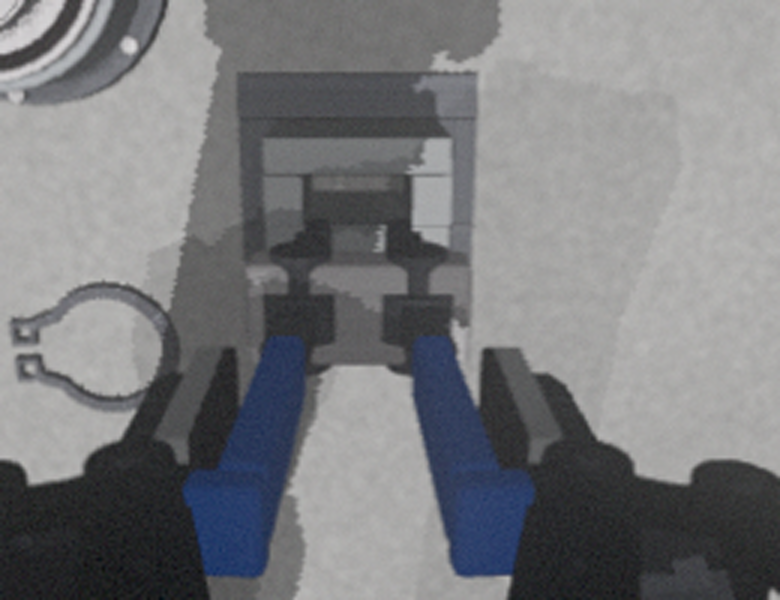

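The pliers are in hand, with the noses at about (235,188) and (264,188) over the pocket. I go to hover beside ring 4 at yaw 61°.

```bash
python3 -c "
from h import *
togo(.410,-.239,.160,61)"
```

```text
shift in tool axes mm [ -95.5 -109.5   74.4] toolyaw deg -83.4
```

Request:
servo_tool:
  rows:
    - [[-0.019,-0.022,0],0,0.541]
    - [[-0.019,-0.022,0],0,0.541]
    - [[-0.019,-0.022,0],0,0.541]
    - [[-0.019,-0.022,0],0,0.541]
    - [[-0.0195,-0.0215,0],0,0.541]
    - [[0,0,0],-9,0.541]
    - [[0,0,0],-9,0.541]
    - [[0,0,0],-9,0.541]
    - [[0,0,0],-9,0.541]
    - [[0,0,0],-9,0.541]
    - [[0,0,0],-9,0.541]
    - [[0,0,0],-9,0.541]
    - [[0,0,0],-9,0.541]
    - [[0,0,0],-9,0.541]
    - [[0,0,0.02],-2.4,0.541]
    - [[0,0,0.025],0,0.541]
    - [[0,0,0.025],0,0.541]
    - [[0,0,0.004],0,0.541]
    - [[0,0,0],0,0.541]
    - [[0,0,0],0,0.541]

```text
t: 9.5
tool_pos: [0.4113, -0.2398, 0.1622]
ee_rot: [[0.485, 0.875, 0.002], [0.875, -0.485, -0.001], [-0.0, 0.002, -1.0]]
force: [0.1, -0.6, -2.3]
grip_width: 0.539
grip_force: 2.9
```

```bash
cat >> h.py <<'E'
def eyes(s,z=.005,near=None):
    """eye holes inside dark rings: small light blobs enclosed by dark"""
    f=cv2.resize(s['frame'],None,fx=4,fy=4,interpolation=cv2.INTER_CUBIC)
    g=cv2.cvtColor(f,cv2.COLOR_BGR2GRAY); bg=cv2.medianBlur(cv2.resize(g,None,fx=.25,fy=.25),41)
    bg=cv2.resize(bg,(g.shape[1],g.shape[0])); m=((bg.astype(int)-g)>20).astype(np.uint8)
    cs,h=cv2.findContours(m,cv2.RETR_CCOMP,cv2.CHAIN_APPROX_NONE); out=[]
    for c,hh in zip(cs,h[0]):
        if hh[3]>=0:
            A=cv2.contourArea(c); M=cv2.moments(c)
            if 100<A<1500:
                u=np.array([M['m10'],M['m01']])/M['m00']/4-.375
                if u[1]>300: continue
                P=onz(s,u,z); out.append((u.round(1),A,P.round(4)))
    return out
E
python3 - <<'E'
from h import *
np.set_printoptions(precision=4,suppress=True)
s=snap('wrist','w6');p,a,R=tool();print(p,a)
for y in (.0105,-.0105): print(proj(s,p+R@[0,y,.108]))
for e in eyes(s): print(e)
cv2.imwrite('pics/w6c.png',cv2.resize(s['frame'][30:280,90:420],None,fx=2.4,fy=2.4,interpolation=cv2.INTER_CUBIC))
E
```

```text
[ 0.4112 -0.2397  0.1622] 60.998053202754605
[259.4598 189.3841]
[237.9401 189.3837]
(array([230.8, 182.4]), 155.0, array([ 0.3908, -0.2342,  0.005 ]))
(array([235.3, 126.5]), 468.0, array([ 0.4268, -0.1819,  0.005 ]))
(array([256.9, 128.6]), 104.5, array([ 0.4464, -0.1955,  0.005 ]))
(array([253.2, 123.8]), 414.5, array([ 0.4453, -0.1889,  0.005 ]))
(array([430.8, 151.1]), 179.0, array([ 0.6098, -0.3131,  0.005 ]))
(array([427.8, 138.1]), 103.5, array([ 0.6115, -0.2974,  0.005 ]))
(array([431., 124.]), 527.5, array([ 0.62  , -0.2842,  0.005 ]))
(array([440.4, 108.7]), 328.5, array([ 0.6352, -0.2735,  0.005 ]))
(array([400.9,  78.9]), 938.0, array([ 0.6064, -0.2235,  0.005 ]))
```

View pics/w6c.png

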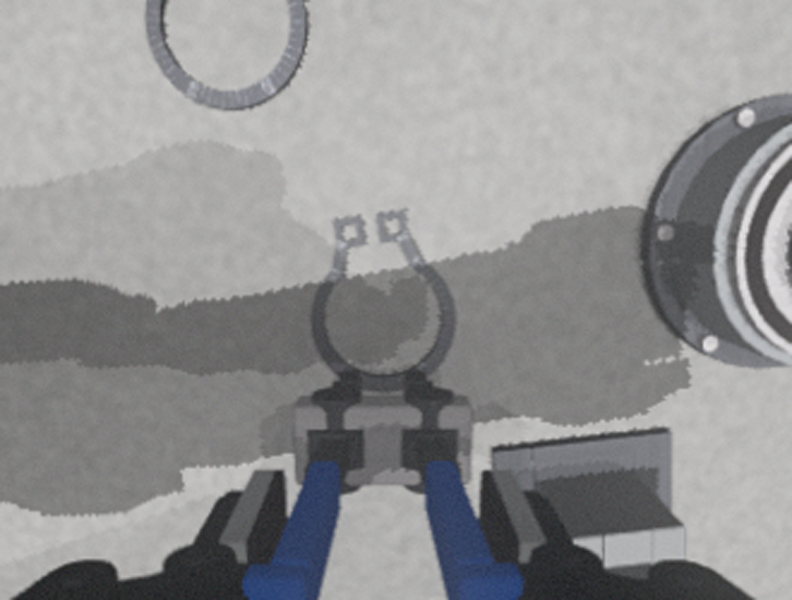

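Ring 4's eyes are at (235.3,126.5) and (253.2,123.8), and the jaw noses at about (235,187) and (267,187). I zoom on the noses, marking the predicted shoulder corners.

```bash
python3 - <<'E'
from h import *
s=snap('wrist');p,a,R=tool()
x0,y0,k=205,160,8
f=cv2.resize(s['frame'][y0:y0+60,x0:x0+90],None,fx=k,fy=k,interpolation=cv2.INTER_CUBIC)
f=cv2.convertScaleAbs(f,alpha=1.5,beta=20)
for sg in (1,-1):
  for dx in (-.0055,.0055):
    for dy in (-.004,.004):
      u=proj(s,p+R@[dx,sg*.0105+dy,.106]);cv2.circle(f,tuple(int(v) for v in ((u-[x0,y0]+.5)*k)),3,(0,0,255),-1)
cv2.imwrite('pics/w6d.png',f)
E
```

```text
(no output)
```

View pics/w6d.png

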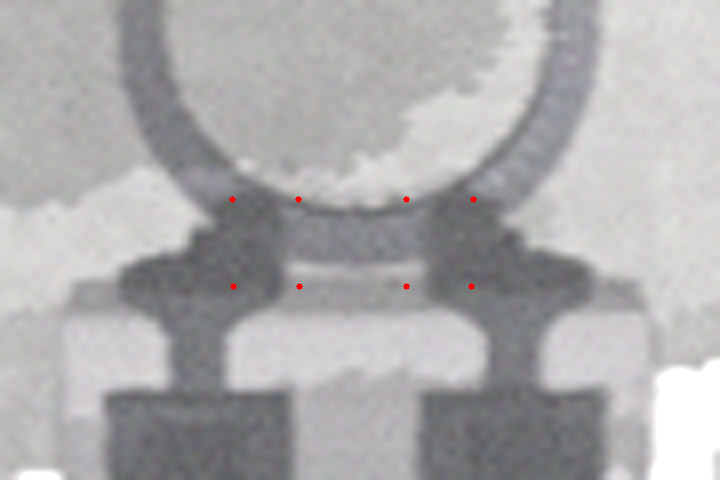

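The noses' midline matches the prediction within 0.4 mm, but the spread is about 25 mm, slightly wide, so I open a little. I move above the eyes.

```bash
python3 -c "
from h import *
togo(.4361,-.1854,.135,69.3)"
```

```text
shift in tool axes mm [59.6 -4.5 27.1] toolyaw deg -8.31
```

Request:
servo_tool:
  rows:
    - [[0.02,-0.0015,0],0,0.56]
    - [[0.02,-0.0015,0],0,0.56]
    - [[0.0196,-0.0015,0],0,0.57]
    - [[0,0,0.01],-8.3,0.58]
    - [[0,0,0.015],0,0.58]
    - [[0,0,0.002],0,0.58]
    - [[0,0,0],0,0.58]
    - [[0,0,0],0,0.58]

```text
t: 10.6
tool_pos: [0.4358, -0.1854, 0.1346]
ee_rot: [[0.354, 0.935, 0.001], [0.935, -0.354, -0.0], [-0.0, 0.001, -1.0]]
force: [-0.1, 0.0, -2.1]
grip_width: 0.581
grip_force: 2.5
```

```bash
python3 - <<'E'
from h import *
s=snap('wrist');p,a,R=tool();print(p,a)
togo(.4361,-.1854,.111,69.3)
x0,y0,k=205,160,8
f=cv2.resize(s['frame'][y0:y0+60,x0:x0+90],None,fx=k,fy=k,interpolation=cv2.INTER_CUBIC)
f=cv2.convertScaleAbs(f,alpha=1.5,beta=20)
for sg in (1,-1):
  for dx in (-.0055,.0055):
    for dy in (-.004,.004):
      u=proj(s,p+R@[dx,sg*.0105+dy,.106]);cv2.circle(f,tuple(int(v) for v in ((u-[x0,y0]+.5)*k)),3,(0,0,255),-1)
for P in [(.4268,-.1819,.005),(.4453,-.1889,.005)]:
      u=proj(s,P);cv2.circle(f,tuple(int(v) for v in ((u-[x0,y0]+.5)*k)),4,(0,255,0),-1)
cv2.imwrite('pics/w7.png',f)
E
```

```text
[ 0.43580466 -0.18532238  0.13461372] 69.2490454559829
shift in tool axes mm [ 0.   0.3 23.6] toolyaw deg -0.05
```

View pics/w7.png

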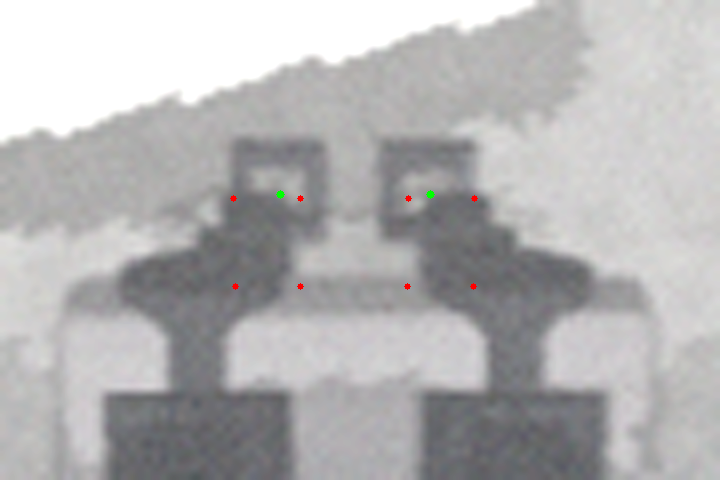

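The jaws sit over the lugs, whose outlines are x 232–325 and 380–475 in the crop, with the shoulders at 225–291 and 422–488. They are centred within about 0.4 mm but the pins are still slightly wide. I open a touch more and descend.

Request:
servo_tool:
  rows:
    - [[0.0004,0,0.01],0,0.6]
    - [[0,0,0.008],0,0.605]
    - [[0,0,0],0,0.605]
    - [[0,0,0],0,0.605]

```text
t: 11.15
tool_pos: [0.4356, -0.1846, 0.1161]
ee_rot: [[0.354, 0.935, -0.0], [0.935, -0.354, 0.0], [0.0, -0.0, -1.0]]
force: [0.3, 0.2, -2.7]
grip_width: 0.609
grip_force: 2.3
```

Request:
servo_tool:
  rows:
    - [[0,0,0.002],0,0.605]
    - [[0,0,0.001],0,0.605]
    - [[0,0,0],0,0.605]

```text
t: 11.52
tool_pos: [0.4358, -0.1848, 0.1134]
ee_rot: [[0.354, 0.935, 0.0], [0.935, -0.354, -0.0], [-0.0, 0.0, -1.0]]
force: [0.5, 0.4, -0.8]
grip_width: 0.607
grip_force: 2.1
```

Request:
servo_tool:
  rows:
    - [[0,0,0.001],0,0.605]
    - [[0,0,0.001],0,0.605]
    - [[0,0,0],0,0.605]

```text
t: 11.9
tool_pos: [0.436, -0.1849, 0.1115]
ee_rot: [[0.354, 0.935, 0.001], [0.935, -0.354, -0.0], [-0.0, 0.001, -1.0]]
force: [-0.0, -0.0, 4.3]
grip_width: 0.604
grip_force: 1.9
```

Request:
servo_tool:
  rows:
    - [[0,0,-0.0003],0,0.58]
    - [[0,0,-0.0003],0,0.55]
    - [[0,0,-0.0003],0,0.52]
    - [[0,0,0],0,0.52]
    - [[0,0,0],0,0.52]
  squeeze: 30

```text
t: 12.52
tool_pos: [0.4361, -0.1848, 0.1127]
ee_rot: [[0.353, 0.935, 0.001], [0.935, -0.353, -0.001], [-0.0, 0.001, -1.0]]
force: [-0.8, -0.1, 7.2]
grip_width: 0.523
grip_force: 6.6
```

```bash
python3 - <<'E'
from h import *
np.set_printoptions(precision=4,suppress=True)
s=snap('wrist','w8');p,a,R=tool();print(p,a)
for e in eyes(s):
  if 200<e[0][0]<300: print(e)
g=cv2.cvtColor(s['frame'],cv2.COLOR_BGR2GRAY)
for r in (177,180,183,186): print(r,g[r,225:275])
E
```

```text
[ 0.4362 -0.1848  0.1127] 69.30749982511145
(array([228.4, 203.9]), 171.0, array([ 0.4121, -0.1917,  0.005 ]))
(array([209.4,  37. ]), 664.5, array([ 0.4525, -0.0472,  0.005 ]))
177 [166 166 152 121 112 113 106 104 103 104 106 103 104 106 103 108 106 106
 110 108 106 109 106 103 105 102 104 104 106 110 107 103 107 103 101 105
 107 102 102 102 103 101 101 102 103 106 104 101 108 107]
180 [155 120 113 106 105 107 107 101 108 106 104 106 104 104 104 107 105 108
 109 108 112 106 109 105 103 101 105 104 107 107 111 107 104 105 105 104
 105 105 105 113 117 106  99 107 101 107 104 104 105 107]
183 [105 104 105  93  72  70  63  68  68  65  67  66  69  68  67  67  77  91
 105 104 105 105 108 108 105 105 105  92  79  68  68  69  67  67  69  68
  66  71  65  72  74  99 129 127 126 128 115 105 116 126]
186 [101 101  93  81  66  62  66  67  63  65  70  60  71  71  64  72  82  92
 108 110 108 104 106 109 106 108 105 102  84  77  73  67  65  60  64  64
  63  61  59  58  66  88 110 119 127 124 125 120 127 124]
```

Grip force rose to 6.6 N, so the ring is engaged. I spread to the stop while easing up.

Request:
servo_tool:
  rows:
    - [[0,0,-0.001],0,0.5]
    - [[0,0,-0.0004],0,0.45]
    - [[0,0,-0.0004],0,0.4]
    - [[0,0,-0.0003],0,0.35]
    - [[0,0,-0.0002],0,0.3]
    - [[0,0,-0.0002],0,0.25]
    - [[0,0,-0.0001],0,0.2]
    - [[0,0,0],0,0.16]
    - [[0,0,0],0,0.16]
    - [[0,0,0],0,0.16]
    - [[0,0,0],0,0.16]

```text
t: 13.95
tool_pos: [0.4343, -0.1842, 0.1147]
ee_rot: [[0.354, 0.935, -0.003], [0.935, -0.354, 0.001], [-0.0, -0.003, -1.0]]
force: [-3.5, 2.1, 6.9]
grip_width: 0.233
grip_force: 30.6
```

```bash
python3 - <<'E'
from h import *
s=snap('wrist','w9')
g=cv2.cvtColor(s['frame'],cv2.COLOR_BGR2GRAY)
for r in (177,183,): print(r,g[r,205:295])
E
```

```text
177 [166 169 167 168 164 166 170 167 172 170 170 170 170 168 168 167 165 167
 166 166 167 166 164 149 120 116 109 104 104 107 107 104 106 101 102 104
 106 104 103 107 108 107 108 107 106 105 104 105 107 107 106 109 109 106
 103 105 104 108 109 105 104 103 101 104 106 104 105 104 107 104 107 105
 109 106 111 123 123 127 123 127 123 128 125 129 129 128 124 127 126 129]
183 [159 162 166 169 169 168 167 147 105  87  81  70  67  72  75  73  78  75
  77  77  73  68  88  98 108 107 103 102 105 105 104 106 106 107 103 107
 107 103 103 103 105 107 108 106 106 106 106 105 104 105 106 104 105 106
 100 104 100  88  71  72  75  78  72  69  76  78  73  71  69  72  84 106
 124 128 130 128 128 128 131 127 126 131 127 126 126 125 126 129 128 127]
```

The spread is at the stop (30 N). I lift and go to a viewpoint with cartridge 3 ahead of the camera.

Request:
servo_tool:
  rows:
    - [[0,0,-0.002],0,0.16]
    - [[0,0,-0.004],0,0.16]
    - [[0,0,-0.01],0,0.16]
    - [[0,0,-0.02],0,0.16]
    - [[0,0,-0.03],0,0.16]
    - [[0,0,-0.03],0,0.16]
    - [[0,0,-0.015],0,0.16]
    - [[0,0,0],0,0.16]

```text
t: 15.0
tool_pos: [0.4361, -0.185, 0.2266]
ee_rot: [[0.354, 0.935, 0.002], [0.935, -0.354, -0.001], [-0.0, 0.002, -1.0]]
force: [-0.4, 0.5, -2.5]
grip_width: 0.225
grip_force: 29.0
```

```bash
python3 - <<'E'
from h import *
togo(.565,-.333,.23)
s=snap('scene','sc1')
p,a,R=tool()
u=proj(s,p+R@[0,0,.108]);print(u)
x,y=u.astype(int);cv2.imwrite('pics/sc1c.png',cv2.resize(s['frame'][y-50:y+40,x-60:x+60],None,fx=6,fy=6,interpolation=cv2.INTER_CUBIC))
E
```

```text
shift in tool axes mm [-92.9 172.9  -3. ] toolyaw deg None
[262.28577987 148.90063088]
```

View pics/sc1c.png

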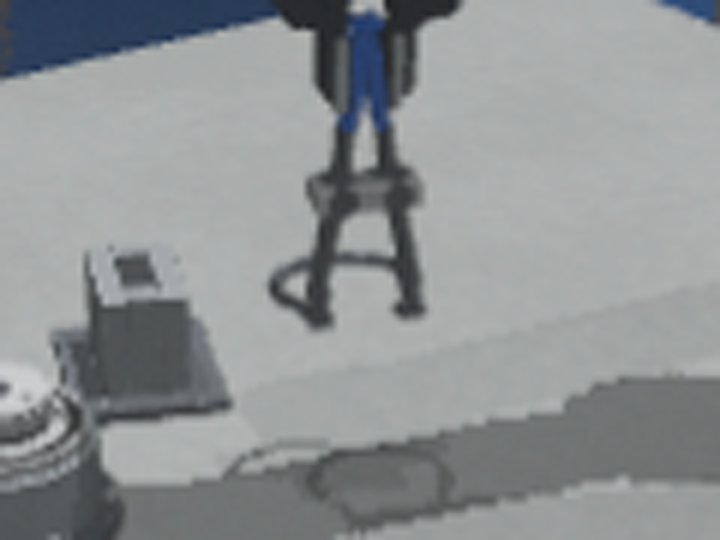

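The ring hangs level on the pins (crop 275–420, 260–325). I continue to the viewpoint.

Request:
servo_tool:
  rows:
    - [[-0.01,0.018,0],0,0.16]
    - [[-0.018,0.034,0],0,0.16]
    - [[-0.02,0.037,0],0,0.16]
    - [[-0.02,0.037,0],0,0.16]
    - [[-0.016,0.03,0],0,0.16]
    - [[-0.009,0.017,0],0,0.16]
    - [[0,0,0],0,0.16]
    - [[0,0,0],0,0.16]
    - [[0,0,0],0,0.16]

```text
t: 16.18
tool_pos: [0.5642, -0.3319, 0.2255]
ee_rot: [[0.353, 0.936, -0.001], [0.936, -0.353, 0.001], [0.0, -0.001, -1.0]]
force: [-0.1, -0.2, -2.0]
grip_width: 0.228
grip_force: 29.1
```

```bash
cat >> h.py <<'E'
def cart(s,xy,z=.079):
    """bright shaft-end disc near xy: ellipse-like contour back-projected on z, circle fit"""
    u=proj(s,[xy[0],xy[1],z]);g=cv2.cvtColor(s['frame'],cv2.COLOR_BGR2GRAY)
    k=4;r=70;x0,y0=max(0,int(u[0])-r),max(0,int(u[1])-r);c=g[y0:y0+2*r,x0:x0+2*r]
    c=cv2.resize(c,None,fx=k,fy=k,interpolation=cv2.INTER_CUBIC);out=[]
    for t in (90,105,120,135,150,165):
        cs,h=cv2.findContours((c>t).astype(np.uint8),cv2.RETR_CCOMP,cv2.CHAIN_APPROX_NONE)
        for q,hh in zip(cs,h[0]):
            if len(q)<150: continue
            P=np.array([onz(s,(a/k-.375+x0,b/k-.375+y0),z)[:2] for a,b in cv2.convexHull(q)[:,0]])
            A=np.c_[2*P,np.ones(len(P))];w=np.linalg.lstsq(A,(P**2).sum(1),rcond=None)[0]
            R=np.sqrt(w[2]+w[:2]@w[:2]);e=np.abs(np.linalg.norm(P-w[:2],axis=1)-R).max()
            if .024<R<.055 and e<.004 and np.linalg.norm(w[:2]-xy)<.03: out.append((t,'hole' if hh[3]>=0 else 'out',w[:2].round(4),round(2*R,4),round(e,4)))
    return out
E
python3 - <<'E'
from h import *
s=snap('wrist','w10');print(tool()[:2],proj(s,(.59,-.268,.079)))
for o in cart(s,(.59,-.268)): print(*o)
for e in eyes(s): print(e)
E
```

```text
(array([ 0.5642868 , -0.33216412,  0.22575542]), np.float64(69.33785635337256)) [250.49435754 116.22624462]
90 hole [ 0.598 -0.278] 0.0822 0.0007
105 out [ 0.5986 -0.2772] 0.0721 0.0006
105 hole [ 0.598 -0.278] 0.0828 0.0005
120 out [ 0.5986 -0.2772] 0.0715 0.0006
120 hole [ 0.5979 -0.2781] 0.0834 0.0006
135 out [ 0.5985 -0.2773] 0.0711 0.0008
135 hole [ 0.5847 -0.2568] 0.0562 0.0019
150 out [ 0.5985 -0.2773] 0.0707 0.0006
150 hole [ 0.6061 -0.2764] 0.0829 0.0013
150 hole [ 0.588  -0.2603] 0.0669 0.0032
150 hole [ 0.6049 -0.2634] 0.0722 0.0023
165 hole [ 0.6085 -0.2768] 0.0795 0.0019
165 hole [ 0.6058 -0.2613] 0.0697 0.0035
(array([100.3, 144.5]), 110.5, array([ 0.385 , -0.2291,  0.005 ]))
```

```bash
python3 - <<'E'
from h import *
s=snap('wrist')
for z in (.06,):
  for o in cart(s,(.598,-.278),z): print(z,*o)
p,a,R=tool();g=cv2.cvtColor(s['frame'],cv2.COLOR_BGR2GRAY).astype(np.uint8)
C=np.array([.598,-.2775,.06])
for ax in (0,1):
  print(ax,[(r,int(g[tuple(np.round(proj(s,C+R[:,ax]*r/1000)).astype(int)[::-1])])) for r in range(-56,57,2)])
c,_=ray(s,(0,0));print(c)
E
```

```text
0.06 90 hole [ 0.5986 -0.2787] 0.0875 0.0005
0.06 105 out [ 0.5992 -0.2778] 0.0768 0.0008
0.06 105 hole [ 0.5986 -0.2787] 0.0881 0.0006
0.06 120 out [ 0.5992 -0.2777] 0.0761 0.0007
0.06 120 hole [ 0.5985 -0.2788] 0.0888 0.0009
0.06 135 out [ 0.5991 -0.2779] 0.0758 0.001
0.06 150 out [ 0.5992 -0.2778] 0.0753 0.0009
0.06 150 hole [ 0.616  -0.2759] 0.0716 0.0013
0.06 150 hole [ 0.5873 -0.2593] 0.0691 0.003
0.06 150 hole [ 0.6028 -0.2683] 0.088 0.003
0.06 165 hole [ 0.6138 -0.2774] 0.0773 0.0015
0.06 165 hole [ 0.6044 -0.2647] 0.0816 0.0039
0 [(-56, 124), (-54, 120), (-52, 93), (-50, 95), (-48, 110), (-46, 125), (-44, 86), (-42, 68), (-40, 73), (-38, 107), (-36, 127), (-34, 128), (-32, 133), (-30, 133), (-28, 131), (-26, 158), (-24, 184), (-22, 184), (-20, 191), (-18, 221), (-16, 227), (-14, 226), (-12, 224), (-10, 200), (-8, 137), (-6, 135), (-4, 113), (-2, 108), (0, 109), (2, 112), (4, 127), (6, 140), (8, 173), (10, 228), (12, 226), (14, 226), (16, 226), (18, 225), (20, 225), (22, 225), (24, 228), (26, 228), (28, 226), (30, 224), (32, 225), (34, 227), (36, 227), (38, 125), (40, 86), (42, 87), (44, 171), (46, 227), (48, 195), (50, 171), (52, 136), (54, 175), (56, 186)]
1 [(-56, 165), (-54, 146), (-52, 125), (-50, 132), (-48, 181), (-46, 197), (-44, 190), (-42, 99), (-40, 79), (-38, 88), (-36, 204), (-34, 222), (-32, 228), (-30, 218), (-28, 208), (-26, 227), (-24, 229), (-22, 226), (-20, 227), (-18, 228), (-16, 228), (-14, 229), (-12, 228), (-10, 227), (-8, 194), (-6, 144), (-4, 142), (-2, 110), (0, 109), (2, 111), (4, 112), (6, 116), (8, 139), (10, 142), (12, 195), (14, 226), (16, 225), (18, 225), (20, 225), (22, 224), (24, 224), (26, 224), (28, 225), (30, 224), (32, 217), (34, 212), (36, 220), (38, 188), (40, 118), (42, 87), (44, 93), (46, 209), (48, 224), (50, 186), (52, 135), (54, 179), (56, 179)]
[ 0.58878574 -0.26835741  0.36853241]
```

```bash
cat >> h.py <<'E'
def bore(s,xy,z=.079,t=170):
    """dark bore in the bright shaft end"""
    u=proj(s,[*xy,z]);g=cv2.cvtColor(s['frame'],cv2.COLOR_BGR2GRAY);k=8;r=14
    x0,y0=int(u[0])-r,int(u[1])-r
    c=cv2.resize(g[y0:y0+2*r,x0:x0+2*r],None,fx=k,fy=k,interpolation=cv2.INTER_CUBIC);o=[]
    for tt in (125,150,t):
        cs,_=cv2.findContours((c<tt).astype(np.uint8),cv2.RETR_EXTERNAL,cv2.CHAIN_APPROX_NONE)
        q=min(cs,key=lambda q:(np.linalg.norm(q[:,0].mean(0)-r*k) if len(q)>60 else 1e9));(a,b),R=cv2.minEnclosingCircle(q);M=cv2.moments(q)
        a,b=M['m10']/M['m00'],M['m01']/M['m00']
        o.append((tt,onz(s,(a/k-.44+x0,b/k-.44+y0),z)[:2].round(4),round(R/k,2)))
    return o
E
python3 - <<'E'
from h import *
s=snap('wrist')
print(bore(s,(.599,-.278)))
t=snap('top');print(bore(t,(.595,-.275)),bore(t,(.635,-.078)),bore(t,(.588,.246)))
for xy in [(.595,-.275),(.635,-.078),(.588,.246)]:
    for o in cart(t,xy,.06): print(*o)
E
```

```text
[(125, array([ 0.5989, -0.2781]), 4.47), (150, array([ 0.5989, -0.2783]), 7.9), (170, array([ 0.5989, -0.2782]), 8.31)]
[(125, array([ 0.5966, -0.2821]), 18.12), (150, array([ 0.5939, -0.2756]), 19.71), (170, array([ 0.5973, -0.2719]), 19.71)] [(125, array([ 0.6315, -0.0735]), 15.71), (150, array([ 0.6363, -0.0733]), 18.06), (170, array([ 0.6354, -0.074 ]), 18.37)] [(125, array([0.5919, 0.2557]), 2.66), (150, array([0.5917, 0.2557]), 3.04), (170, array([0.5917, 0.2557]), 3.36)]
135 hole [ 0.5976 -0.2765] 0.0572 0.0015
90 out [ 0.6445 -0.0756] 0.0783 0.0005
90 hole [ 0.6442 -0.0755] 0.0868 0.0006
105 out [ 0.6445 -0.0755] 0.0771 0.0005
105 hole [ 0.6442 -0.0754] 0.088 0.0007
120 out [ 0.6444 -0.0755] 0.0763 0.0004
120 hole [ 0.6441 -0.0754] 0.0891 0.0007
135 out [ 0.6444 -0.0755] 0.0753 0.0004
135 hole [ 0.644  -0.0754] 0.0907 0.0019
150 out [ 0.6377 -0.081 ] 0.086 0.0037
150 out [ 0.6444 -0.0755] 0.0745 0.0005
165 out [ 0.6443 -0.0755] 0.0735 0.0004
165 hole [ 0.6429 -0.0752] 0.0591 0.0016
165 out [ 0.6546 -0.0603] 0.0734 0.003
165 out [ 0.6512 -0.081 ] 0.0852 0.0018
90 out [0.5918 0.2558] 0.0782 0.0004
90 hole [0.5916 0.2557] 0.0868 0.0008
105 out [0.5918 0.2558] 0.0771 0.0004
105 hole [0.5917 0.2557] 0.088 0.0009
120 out [0.5917 0.2557] 0.0761 0.0004
120 hole [0.5924 0.2548] 0.0581 0.0014
120 hole [0.5916 0.2557] 0.0892 0.0011
135 out [0.5917 0.2557] 0.0753 0.0004
135 hole [0.5923 0.2547] 0.0596 0.0025
150 out [0.5917 0.2557] 0.0743 0.0005
150 hole [0.5918 0.2546] 0.0603 0.002
165 out [0.5917 0.2557] 0.0733 0.0005
165 out [0.593  0.2592] 0.0966 0.002
```

```bash
python3 -c "
from h import *
togo(.6122,-.2430,.203)"
```

```text
shift in tool axes mm [100.7  12.9  23.1] toolyaw deg None
```

Request:
servo_tool:
  rows:
    - [[0.015,0.002,0],0,0.16]
    - [[0.025,0.003,0],0,0.16]
    - [[0.025,0.003,0],0,0.16]
    - [[0.022,0.003,0],0,0.16]
    - [[0.0137,0.0019,0],0,0.16]
    - [[0,0,0],0,0.16]
    - [[0,0,0.01],0,0.16]
    - [[0,0,0.01],0,0.16]
    - [[0,0,0.003],0,0.16]
    - [[0,0,0],0,0.16]
    - [[0,0,0],0,0.16]

```text
t: 17.75
tool_pos: [0.6125, -0.2434, 0.203]
ee_rot: [[0.354, 0.935, 0.001], [0.935, -0.354, -0.0], [0.0, 0.001, -1.0]]
force: [0.3, -0.1, -1.9]
grip_width: 0.227
grip_force: 29.1
```

```bash
python3 -c "
from h import *
togo(.6122,-.2430,.195)
s=snap('wrist','w11');t=snap('scene','sc2')
u=proj(t,[.6122,-.243,.09]);print(u)"
```

```text
shift in tool axes mm [ 0.3 -0.4  8. ] toolyaw deg None
[202.03906792 164.88530707]
```

Request:
servo_tool:
  rows:
    - [[0.0003,-0.0004,0.004],0,0.16]
    - [[0,0,0.004],0,0.16]
    - [[0,0,0.004],0,0.16]
    - [[0,0,0.003],0,0.16]
    - [[0,0,0],0,0.16]

```text
t: 18.48
tool_pos: [0.6119, -0.2428, 0.1873]
ee_rot: [[0.353, 0.935, -0.001], [0.935, -0.353, 0.0], [-0.0, -0.001, -1.0]]
force: [0.2, -0.2, -3.1]
grip_width: 0.221
grip_force: 29.1
```

Request:
servo_tool:
  rows:
    - [[0,0,0.003],0,0.16]
    - [[0,0,0.003],0,0.16]
    - [[0,0,0],0,0.16]

```text
t: 18.85
tool_pos: [0.6118, -0.2428, 0.1814]
ee_rot: [[0.354, 0.935, -0.001], [0.935, -0.354, 0.0], [-0.0, -0.001, -1.0]]
force: [-0.0, -1.1, -3.5]
grip_width: 0.226
grip_force: 29.1
```

Request:
servo_tool:
  rows:
    - [[0,0,0.003],0,0.16]
    - [[0,0,0.002],0,0.16]
    - [[0,0,0],0,0.16]

```text
t: 19.23
tool_pos: [0.6119, -0.2428, 0.1766]
ee_rot: [[0.354, 0.935, -0.0], [0.935, -0.354, 0.0], [-0.0, -0.0, -1.0]]
force: [0.6, -0.6, -2.2]
grip_width: 0.228
grip_force: 29.1
```

Request:
servo_tool:
  rows:
    - [[0,0,0.001],0,0.16]
    - [[0,0,0.001],0,0.16]
    - [[0,0,0],0,0.16]

```text
t: 19.6
tool_pos: [0.6121, -0.2428, 0.1748]
ee_rot: [[0.354, 0.935, 0.0], [0.935, -0.354, -0.0], [0.0, 0.0, -1.0]]
force: [-0.9, 0.4, -1.7]
grip_width: 0.224
grip_force: 29.1
```

Request:
servo_tool:
  rows:
    - [[0,0,0.001],0,0.16]
    - [[0,0,0],0,0.16]

```text
t: 19.85
tool_pos: [0.6124, -0.2428, 0.1744]
ee_rot: [[0.353, 0.935, 0.001], [0.935, -0.353, -0.0], [-0.0, 0.001, -1.0]]
force: [-0.3, 0.8, 2.7]
grip_width: 0.228
grip_force: 29.6
```

Request:
servo_tool:
  rows:
    - [[0.001,0,-0.0004],0,0.16]
    - [[0.001,0,0],0,0.16]
    - [[0.001,0,0],0,0.16]
    - [[0.001,0,0],0,0.16]
    - [[0,0,0],0,0.16]
    - [[0,0,0],0,0.16]

```text
t: 20.6
tool_pos: [0.6135, -0.2392, 0.1743]
ee_rot: [[0.354, 0.935, 0.0], [0.935, -0.354, -0.0], [-0.0, 0.0, -1.0]]
force: [-1.0, -0.7, 2.7]
grip_width: 0.223
grip_force: 29.5
```

Request:
servo_tool:
  rows:
    - [[0,0,0],0,0.25]
    - [[0,0,0.0002],0,0.3]
    - [[0,0,0.0002],0,0.35]
    - [[0,0,0.0003],0,0.4]
    - [[0,0,0.0004],0,0.45]
    - [[0,0,0.0005],0,0.5]
    - [[0,0,0.0005],0,0.54]
    - [[0,0,0.0004],0,0.57]
    - [[0,0,0.0003],0,0.59]
    - [[0,0,0.0002],0,0.6]
    - [[0,0,0],0,0.605]
    - [[0,0,0],0,0.605]

```text
t: 22.1
tool_pos: [0.6133, -0.2391, 0.171]
ee_rot: [[0.354, 0.935, -0.0], [0.935, -0.354, 0.0], [-0.0, -0.0, -1.0]]
force: [0.1, 0.4, 1.1]
grip_width: 0.608
grip_force: 0.1
```

Request:
servo_tool:
  rows:
    - [[0,0,0],0,0.6]
    - [[0,0,-0.001],0,0.6]
    - [[0,0,-0.002],0,0.6]
    - [[0,0,-0.003],0,0.6]
    - [[0,0,-0.005],0,0.6]
    - [[0,0,0],0,0.6]

```text
t: 22.85
tool_pos: [0.6138, -0.2392, 0.1829]
ee_rot: [[0.354, 0.935, 0.001], [0.935, -0.354, -0.0], [-0.0, 0.001, -1.0]]
force: [-0.6, -0.5, -2.2]
grip_width: 0.602
grip_force: 2.3
```

Request:
servo_tool:
  rows:
    - [[0,0,-0.01],0,0.58]
    - [[0,0,-0.02],0,0.56]
    - [[0,0,-0.02],0,0.55]
    - [[0,0,0],0,0.54]
    - [[0,0,0],0,0.54]

```text
t: 23.48
tool_pos: [0.6132, -0.2391, 0.2322]
ee_rot: [[0.354, 0.935, -0.0], [0.935, -0.354, -0.0], [-0.0, -0.0, -1.0]]
force: [0.1, -0.2, -2.6]
grip_width: 0.537
grip_force: 2.5
```

```bash
python3 - <<'E'
from h import *
p,a,R=tool();print(p,a)
t=snap('scene');u=proj(t,[.605,-.26,.10]);x,y=u.astype(int)
A=cv2.resize(t['frame'][y-60:y+40,x-60:x+60],None,fx=6,fy=6,interpolation=cv2.INTER_CUBIC)
cv2.imwrite('pics/sc3.png',A)
E
```

```text
[ 0.61317678 -0.23910487  0.23216215] 69.2898750712857
```

View pics/sc3.png

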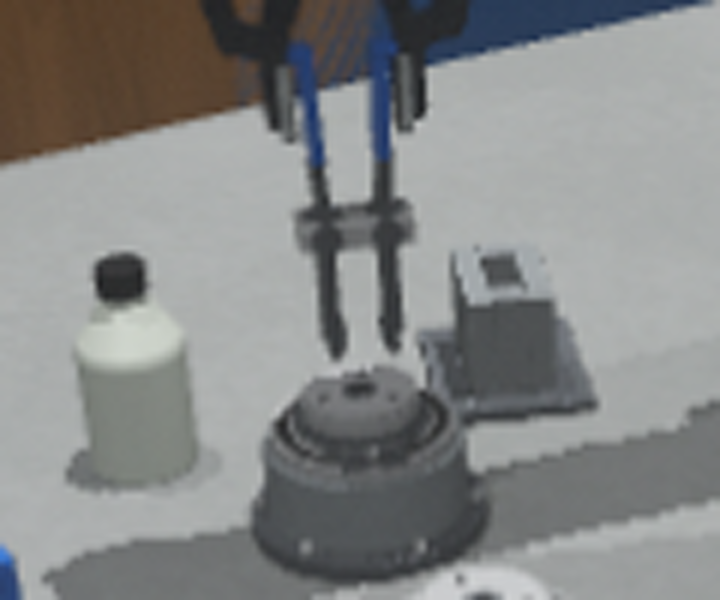

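The ring sits in cartridge 3's groove, with its lugs at crop (375,455), and the pliers are clear. I repeat with ring 3 and hover near it.

```bash
python3 -c "
from h import *
togo(.414,-.095,.162,65)"
```

```text
shift in tool axes mm [  64.4 -236.9   69.9] toolyaw deg 4.29
```

Request:
servo_tool:
  rows:
    - [[0.006,-0.02,0],0,0.54]
    - [[0.011,-0.04,0],0,0.54]
    - [[0.011,-0.041,0],0,0.54]
    - [[0.011,-0.041,0],0,0.54]
    - [[0.011,-0.041,0],0,0.54]
    - [[0.0094,-0.036,0],0,0.54]
    - [[0.005,-0.0179,0],4.3,0.54]
    - [[0,0,0.02],0,0.54]
    - [[0,0,0.03],0,0.54]
    - [[0,0,0.02],0,0.54]
    - [[0,0,0],0,0.54]
    - [[0,0,0],0,0.54]

```text
t: 25.02
tool_pos: [0.415, -0.0951, 0.1626]
ee_rot: [[0.423, 0.906, 0.001], [0.906, -0.423, -0.0], [0.0, 0.0, -1.0]]
force: [0.1, 0.0, -1.6]
grip_width: 0.539
grip_force: 3.0
```

```bash
cat >> h.py <<'E'
def pins(s):
    """dark nose edges in the row band of the shoulders -> midpoint px, sep px, vs prediction"""
    p,a,R=tool();u=(proj(s,p+R@[0,.0105,.106])+proj(s,p+R@[0,-.0105,.106]))/2
    g=cv2.cvtColor(s['frame'],cv2.COLOR_BGR2GRAY);x0=int(u[0])
    for r in range(int(u[1])-2,int(u[1])+5,2):
        d=np.nonzero(g[r,x0-40:x0+41]<88)[0]+x0-40
        L=d[d<u[0]];Q=d[d>u[0]]
        if len(L) and len(Q): print('row',r,'L',L.min(),L.max(),'R',Q.min(),Q.max(),'pred mid',u.round(1))
def pair(E):
    for i in range(len(E)):
        for j in range(i):
            d=E[i][2][:2]-E[j][2][:2];n=np.linalg.norm(d)
            if .017<n<.023 and min(E[i][1],E[j][1])>250:
                m=(E[i][2]+E[j][2])/2;e=np.degrees(np.arctan2(d[1],d[0]))
                print('eyes mid',m[:2].round(4),'sep',n.round(4),'ring x yaw',round((e+90)%180,1),E[i][0],E[j][0])
E
python3 - <<'E'
from h import *
s=snap('wrist');print(tool()[:2])
E=eyes(s);pair(E)
for e in E: print(*e)
pins(s)
E
```

```text
(array([ 0.41520573, -0.0951864 ,  0.16289961]), np.float64(64.99870221893296))
eyes mid [ 0.4438 -0.0416] sep 0.0193 ring x yaw 61.6 [243.1 123.5] [260.7 124.6]
[502. 248.] 370.5 [ 0.6763 -0.3196  0.005 ]
[225.  196.9] 221.5 [ 0.38   -0.1038  0.005 ]
[263.6 129.1] 113.0 [ 0.4532 -0.0519  0.005 ]
[260.7 124.6] 497.5 [ 0.4523 -0.0462  0.005 ]
[243.1 123.5] 446.0 [ 0.4353 -0.037   0.005 ]
[460.1  70.3] 740.0 [ 0.6718 -0.0831  0.005 ]
[465.6  43.8] 185.0 [ 0.6843 -0.0596  0.005 ]
[472.5  34.9] 339.0 [ 0.6938 -0.0541  0.005 ]
[428.2 128. ] 716.0 [ 0.6221 -0.1277  0.005 ]
[223.8  22.3] 458.0 [0.4604 0.0619 0.005 ]
row 187 L 232 249 R 250 267 pred mid [249.1 190. ]
row 189 L 229 249 R 250 270 pred mid [249.1 190. ]
row 191 L 225 249 R 250 275 pred mid [249.1 190. ]
row 193 L 221 240 R 258 278 pred mid [249.1 190. ]
```

```bash
python3 -c "
from h import *
togo(.4440,-.0412,.135,61.6)"
```

```text
shift in tool axes mm [61.1  3.2 27.9] toolyaw deg 3.4
```

Request:
servo_tool:
  rows:
    - [[0.02,0.001,0],0,0.56]
    - [[0.02,0.001,0],0,0.57]
    - [[0.0211,0.0012,0],0,0.58]
    - [[0,0,0.01],3.4,0.59]
    - [[0,0,0.015],0,0.6]
    - [[0,0,0.003],0,0.605]
    - [[0,0,0],0,0.605]
    - [[0,0,0],0,0.605]

```text
t: 26.08
tool_pos: [0.4436, -0.0412, 0.1345]
ee_rot: [[0.476, 0.88, 0.001], [0.88, -0.476, -0.0], [0.0, 0.001, -1.0]]
force: [-0.2, -0.1, -1.5]
grip_width: 0.605
grip_force: 2.4
```

```bash
python3 - <<'E'
from h import *
togo(.4440,-.0412,.1165,61.6)
s=snap('wrist')
p,a,R=tool();g=cv2.cvtColor(s['frame'],cv2.COLOR_BGR2GRAY)
e=[proj(s,P) for P in [(.4523,-.0462,.005),(.4353,-.037,.005)]];print(e)
for r in (177,179,181,183,185,187): print(r,g[r,228:272])
E
```

```text
shift in tool axes mm [ 0.2  0.3 18. ] toolyaw deg -0.01
[array([258.18772395, 184.2219259 ]), array([239.84270405, 184.2202557 ])]
177 [158 161 159 161 164 143 103  97 101 102  97  99 101  99 100  97  98 102
 103  99 101 102 104 104 102  96  91  95  88  86  87  87  78  83  79  83
  89  97 101 100 100  98  94 101]
179 [162 162 164 161 158 135  84  71  66  73  72  74  72  67  74  70  75  78
  96 102 106 101 103  99  85  77  70  70  72  75  69  69  77  82  81  70
  79  99 107  96  97 109 117 120]
181 [160 161 159 158 160 141  85  76  76  77  77  79  77  80  77  78  70  76
  90 104 102  99 100  93  86  75  76  80  85  82  82  86  88  86  86  83
  98 112 120 120 120 124 121 118]
183 [159 158 156 160 160 139  82  76  78  92  95  88  91  99  91  75  70  74
  95 102 102 103  99  92  84  69  73  89  98 100  98  87  93  90  77  85
 100 112 111 120 123 121 120 120]
185 [154 154 156 157 151 133  73  64  69  66  65  69  76  84  87  72  72  74
  89 100  98  97  92  83  80  66  70  77  84  83  72  63  71  62  65  66
  77  98 108 108 109 115 121 119]
187 [144 145 147 155 155 125  71  65  64  62  66  64  62  61  65  63  67  75
  80  87  85  87  81  84  77  67  59  59  58  57  59  54  61  59  62  56
  58  85 108 106 109 107 108 108]
```

Request:
servo_tool:
  rows:
    - [[0.0002,0.0003,0.01],0,0.605]
    - [[0,0,0.008],0,0.605]
    - [[0,0,0.002],0,0.605]
    - [[0,0,0.001],0,0.605]
    - [[0,0,0],0,0.605]
    - [[0,0,0],0,0.605]

```text
t: 26.88
tool_pos: [0.4437, -0.041, 0.1132]
ee_rot: [[0.476, 0.88, 0.0], [0.88, -0.476, -0.0], [-0.0, 0.0, -1.0]]
force: [-0.2, 0.6, -0.3]
grip_width: 0.607
grip_force: 1.8
```

Request:
servo_tool:
  rows:
    - [[0,0,0.001],0,0.605]
    - [[0,0,0.001],0,0.605]
    - [[0,0,0],0,0.605]

```text
t: 27.25
tool_pos: [0.4441, -0.041, 0.1114]
ee_rot: [[0.476, 0.88, 0.001], [0.88, -0.476, -0.0], [0.0, 0.001, -1.0]]
force: [-0.1, 0.3, 3.8]
grip_width: 0.606
grip_force: 1.2
```

Contact matches ring 4. I spread the ring and lift.

Request:
servo_tool:
  rows:
    - [[0,0,-0.0003],0,0.58]
    - [[0,0,-0.0003],0,0.55]
    - [[0,0,-0.0003],0,0.52]
    - [[0,0,0],0,0.52]
    - [[0,0,0],0,0.52]

```text
t: 27.88
tool_pos: [0.4442, -0.041, 0.1125]
ee_rot: [[0.475, 0.88, 0.001], [0.88, -0.475, -0.0], [0.0, 0.001, -1.0]]
force: [-0.5, 0.4, 6.3]
grip_width: 0.521
grip_force: 4.6
```

Request:
servo_tool:
  rows:
    - [[0,0,-0.001],0,0.5]
    - [[0,0,-0.0004],0,0.45]
    - [[0,0,-0.0004],0,0.4]
    - [[0,0,-0.0003],0,0.35]
    - [[0,0,-0.0002],0,0.3]
    - [[0,0,-0.0002],0,0.25]
    - [[0,0,-0.0001],0,0.2]
    - [[0,0,0],0,0.16]
    - [[0,0,0],0,0.16]
    - [[0,0,0],0,0.16]
    - [[0,0,0],0,0.16]

```text
t: 29.25
tool_pos: [0.4426, -0.0404, 0.1145]
ee_rot: [[0.475, 0.88, -0.003], [0.88, -0.475, 0.0], [-0.001, -0.002, -1.0]]
force: [-2.9, 1.4, 6.6]
grip_width: 0.229
grip_force: 30.5
```

Request:
servo_tool:
  rows:
    - [[0,0,-0.002],0,0.16]
    - [[0,0,-0.004],0,0.16]
    - [[0,0,-0.01],0,0.16]
    - [[0,0,-0.02],0,0.16]
    - [[0,0,-0.03],0,0.16]
    - [[0,0,-0.03],0,0.16]
    - [[0,0,-0.015],0,0.16]
    - [[0,0,0],0,0.16]

```text
t: 30.25
tool_pos: [0.4442, -0.0412, 0.2264]
ee_rot: [[0.476, 0.879, 0.002], [0.879, -0.476, -0.001], [0.0, 0.002, -1.0]]
force: [-0.3, -0.4, -2.8]
grip_width: 0.225
grip_force: 29.0
```

```bash
cat >> h.py <<'E'
def held():
    """dark share along the predicted outline of the hanging ring, in the scene view"""
    s=snap('scene');g=cv2.cvtColor(s['frame'],cv2.COLOR_BGR2GRAY).astype(int);p,a,R=tool();v=[]
    for th in np.radians(np.arange(70,291,10)):
        q=np.array([-.0416+.032*np.cos(th),.034*np.sin(th),.109])
        u=np.round(proj(s,p+R@q)).astype(int);v.append(g[u[1]-2:u[1]+3,u[0]-1:u[0]+2].min())
    print('held',v)
E
python3 -c "
from h import *
held();togo(.611,-.137,.228)"
```

```text
held [np.int64(64), np.int64(63), np.int64(65), np.int64(65), np.int64(65), np.int64(65), np.int64(65), np.int64(65), np.int64(64), np.int64(60), np.int64(60), np.int64(61), np.int64(63), np.int64(65), np.int64(64), np.int64(64), np.int64(62), np.int64(58), np.int64(59), np.int64(59), np.int64(59), np.int64(59), np.int64(59)]
shift in tool axes mm [ -4.5 193.   -2.5] toolyaw deg None
```

Request:
servo_tool:
  rows:
    - [[0,0.018,0],0,0.16]
    - [[-0.001,0.035,0],0,0.16]
    - [[-0.001,0.04,0],0,0.16]
    - [[-0.001,0.04,0],0,0.16]
    - [[-0.001,0.038,0],0,0.16]
    - [[-0.0005,0.022,0],0,0.16]
    - [[0,0,0],0,0.16]
    - [[0,0,0],0,0.16]
    - [[0,0,0],0,0.16]

```text
t: 31.42
tool_pos: [0.6107, -0.1363, 0.2254]
ee_rot: [[0.475, 0.88, -0.001], [0.88, -0.475, 0.0], [-0.0, -0.001, -1.0]]
force: [-0.1, -0.0, -2.8]
grip_width: 0.227
grip_force: 29.1
```

```bash
python3 - <<'E'
from h import *
s=snap('wrist');p,a,R=tool();print(p,a)
for o in cart(s,(.644,-.0755),.06): print(*o)
b=bore(s,(.644,-.0755));print(b)
c=b[2][1]+.0376*R[:2,0];print('target',c);togo(c[0],c[1],.203)
E
```

```text
[ 0.61084856 -0.13634339  0.22564812] 61.633475647729156
90 out [ 0.6449 -0.0758] 0.0778 0.0005
90 hole [ 0.6448 -0.0758] 0.0872 0.0004
105 out [ 0.6449 -0.0758] 0.077 0.0003
105 hole [ 0.6448 -0.0758] 0.0878 0.0003
120 out [ 0.6449 -0.0757] 0.0764 0.0003
120 hole [ 0.6448 -0.0758] 0.0882 0.0002
135 out [ 0.645  -0.0757] 0.076 0.0003
135 hole [ 0.6317 -0.0681] 0.0779 0.0015
135 hole [ 0.6448 -0.0759] 0.0886 0.0002
135 hole [ 0.6553 -0.0705] 0.0841 0.0015
135 hole [ 0.6451 -0.0662] 0.0878 0.0013
150 out [ 0.645  -0.0757] 0.0756 0.0003
150 hole [ 0.6262 -0.0648] 0.0674 0.0022
150 hole [ 0.6448 -0.0759] 0.089 0.0003
150 hole [ 0.6585 -0.0686] 0.0779 0.0019
150 hole [ 0.6453 -0.0627] 0.0823 0.002
165 out [ 0.645  -0.0757] 0.0751 0.0003
165 hole [ 0.6448 -0.0759] 0.0894 0.0003
165 hole [ 0.6608 -0.0671] 0.0743 0.0025
165 hole [ 0.6454 -0.0603] 0.0789 0.0027
[(125, array([ 0.6448, -0.0756]), 4.65), (150, array([ 0.6449, -0.0758]), 8.11), (170, array([ 0.6449, -0.0758]), 8.56)]
target [ 0.66276414 -0.04271477]
shift in tool axes mm [107.1   1.2  22.6] toolyaw deg None
```

Request:
servo_tool:
  rows:
    - [[0.015,0,0],0,0.16]
    - [[0.025,0,0],0,0.16]
    - [[0.028,0.001,0],0,0.16]
    - [[0.025,0,0],0,0.16]
    - [[0.0141,0.0002,0],0,0.16]
    - [[0,0,0],0,0.16]
    - [[0,0,0.01],0,0.16]
    - [[0,0,0.01],0,0.16]
    - [[0,0,0.0026],0,0.16]
    - [[0,0,0],0,0.16]
    - [[0,0,0],0,0.16]

```text
t: 32.85
tool_pos: [0.6636, -0.0433, 0.2034]
ee_rot: [[0.476, 0.88, 0.001], [0.88, -0.476, -0.0], [0.0, 0.001, -1.0]]
force: [0.1, -0.2, -2.8]
grip_width: 0.229
grip_force: 29.1
```

```bash
python3 -c "
from h import *
togo(.6628,-.0427,.188)"
```

```text
shift in tool axes mm [ 0.1 -1.  15.4] toolyaw deg None
```

Request:
servo_tool:
  rows:
    - [[0,-0.0005,0.004],0,0.16]
    - [[0,0,0.004],0,0.16]
    - [[0,0,0.004],0,0.16]
    - [[0,0,0.003],0,0.16]
    - [[0,0,0],0,0.16]

```text
t: 33.48
tool_pos: [0.6627, -0.0429, 0.1877]
ee_rot: [[0.476, 0.88, -0.001], [0.88, -0.476, 0.0], [-0.0, -0.001, -1.0]]
force: [-0.7, -0.0, -3.0]
grip_width: 0.229
grip_force: 29.1
```

Request:
servo_tool:
  rows:
    - [[0,0,0.003],0,0.16]
    - [[0,0,0.003],0,0.16]
    - [[0,0,0],0,0.16]

```text
t: 33.85
tool_pos: [0.6627, -0.043, 0.1817]
ee_rot: [[0.476, 0.88, -0.001], [0.88, -0.476, -0.0], [-0.0, -0.001, -1.0]]
force: [0.2, -0.0, -1.9]
grip_width: 0.226
grip_force: 29.1
```

Request:
servo_tool:
  rows:
    - [[0,0,0.003],0,0.16]
    - [[0,0,0.002],0,0.16]
    - [[0,0,0],0,0.16]

```text
t: 34.22
tool_pos: [0.6628, -0.0429, 0.1768]
ee_rot: [[0.476, 0.88, -0.0], [0.88, -0.476, -0.0], [-0.0, -0.0, -1.0]]
force: [-0.2, 0.3, -2.9]
grip_width: 0.229
grip_force: 29.1
```

Request:
servo_tool:
  rows:
    - [[0,0,0.001],0,0.16]
    - [[0,0,0.001],0,0.16]
    - [[0,0,0],0,0.16]

```text
t: 34.6
tool_pos: [0.6629, -0.0429, 0.1751]
ee_rot: [[0.476, 0.88, 0.0], [0.88, -0.476, -0.0], [0.0, 0.0, -1.0]]
force: [-0.4, 0.3, -1.8]
grip_width: 0.231
grip_force: 29.1
```

Request:
servo_tool:
  rows:
    - [[0,0,0.001],0,0.16]
    - [[0,0,0],0,0.16]

```text
t: 34.85
tool_pos: [0.6631, -0.0427, 0.1744]
ee_rot: [[0.476, 0.88, 0.001], [0.88, -0.476, 0.0], [0.0, 0.0, -1.0]]
force: [0.8, -0.7, 1.0]
grip_width: 0.23
grip_force: 29.3
```

Seated on the bearing. I draw it 4 mm lugward, release and lift.

Request:
servo_tool:
  rows:
    - [[0.001,0,-0.0002],0,0.16]
    - [[0.001,0,0],0,0.16]
    - [[0.001,0,0],0,0.16]
    - [[0.001,0,0],0,0.16]
    - [[0,0,0],0,0.16]
    - [[0,0,0],0,0.16]

```text
t: 35.6
tool_pos: [0.6648, -0.0396, 0.1743]
ee_rot: [[0.476, 0.88, 0.0], [0.88, -0.476, -0.0], [-0.0, 0.0, -1.0]]
force: [-1.8, -0.3, 0.2]
grip_width: 0.229
grip_force: 29.3
```

Request:
servo_tool:
  rows:
    - [[0,0,0],0,0.25]
    - [[0,0,0.0002],0,0.3]
    - [[0,0,0.0002],0,0.35]
    - [[0,0,0.0003],0,0.4]
    - [[0,0,0.0004],0,0.45]
    - [[0,0,0.0005],0,0.5]
    - [[0,0,0.0005],0,0.54]
    - [[0,0,0.0004],0,0.57]
    - [[0,0,0.0003],0,0.59]
    - [[0,0,0.0002],0,0.6]
    - [[0,0,0],0,0.605]
    - [[0,0,0],0,0.605]

```text
t: 37.1
tool_pos: [0.6648, -0.0394, 0.1713]
ee_rot: [[0.476, 0.88, 0.0], [0.88, -0.476, -0.0], [-0.0, 0.0, -1.0]]
force: [-0.9, -0.1, 3.0]
grip_width: 0.609
grip_force: 0.1
```

Request:
servo_tool:
  rows:
    - [[0,0,0],0,0.6]
    - [[0,0,-0.001],0,0.6]
    - [[0,0,-0.002],0,0.6]
    - [[0,0,-0.003],0,0.6]
    - [[0,0,-0.005],0,0.6]
    - [[0,0,0],0,0.6]

```text
t: 37.85
tool_pos: [0.6652, -0.0393, 0.1829]
ee_rot: [[0.476, 0.88, 0.001], [0.88, -0.476, -0.0], [0.001, 0.001, -1.0]]
force: [0.5, 0.1, -2.3]
grip_width: 0.6
grip_force: 2.0
```

Request:
servo_tool:
  rows:
    - [[0,0,-0.01],0,0.58]
    - [[0,0,-0.02],0,0.56]
    - [[0,0,-0.02],0,0.55]
    - [[0,0,0],0,0.54]
    - [[0,0,0],0,0.54]

```text
t: 38.48
tool_pos: [0.6645, -0.0395, 0.2323]
ee_rot: [[0.476, 0.88, -0.0], [0.88, -0.476, -0.0], [-0.0, -0.0, -1.0]]
force: [-0.3, -0.9, -3.0]
grip_width: 0.542
grip_force: 2.3
```

```bash
python3 - <<'E'
from h import *
held()
# ring1 from the top view
s=snap('top')
for c,st,m in rings(s):
    if 150<c[0]<250 and 220<c[1]<280:
        ys,xs=np.nonzero(m);P=np.array([onz(s,(x,y),.005)[:2] for x,y in zip(xs,ys)]);C=P.mean(0)
        v=P-C;i=np.argsort(-np.linalg.norm(v,axis=1))[:15];d=v[i].mean(0);print(c,C,np.degrees(np.arctan2(d[1],d[0])))
togo(.41,.20,.23,75)
E
```

```text
held [np.int64(86), np.int64(87), np.int64(87), np.int64(86), np.int64(86), np.int64(86), np.int64(80), np.int64(61), np.int64(59), np.int64(61), np.int64(87), np.int64(106), np.int64(150), np.int64(59), np.int64(59), np.int64(135), np.int64(178), np.int64(177), np.int64(177), np.int64(178), np.int64(178), np.int64(178), np.int64(178)]
[178.164 244.524] [0.43108491 0.22596691] 76.23834624066384
[228.15566038 250.72641509] [0.42276363 0.08069665] -13.089218608908745
shift in tool axes mm [  89.7 -337.6    1.8] toolyaw deg -13.4
```

Request:
servo_tool:
  rows:
    - [[0.006,-0.02,0],0,0.54]
    - [[0.012,-0.04,0],0,0.54]
    - [[0.015,-0.048,0],0,0.54]
    - [[0.015,-0.048,0],0,0.54]
    - [[0.015,-0.048,0],0,0.54]
    - [[0.015,-0.048,0],0,0.54]
    - [[0.012,-0.04,0],0,0.54]
    - [[0.0105,-0.0342,0],0,0.54]
    - [[0,0,0],-7.2,0.54]
    - [[0,0,0.02],-7.2,0.54]
    - [[0,0,0.03],0,0.54]
    - [[0,0,0.02],0,0.54]
    - [[0,0,0],0,0.54]
    - [[0,0,0],0,0.54]

```text
t: 40.33
tool_pos: [0.426, 0.2045, 0.1628]
ee_rot: [[0.242, 0.97, 0.001], [0.97, -0.242, 0.001], [0.001, 0.0, -1.0]]
force: [0.3, 0.3, -1.6]
grip_width: 0.54
grip_force: 3.0
```

```bash
python3 - <<'E'
from h import *
s=snap('wrist');print(tool()[:2])
E=eyes(s);pair(E)
for e in E:
  if e[1]>200: print(*e)
E
```

```text
(array([0.42620863, 0.2045197 , 0.16307133]), np.float64(75.99866640117652))
eyes mid [0.44   0.2623] sep 0.0192 ring x yaw 75.5 [257.2 125.3] [239.7 125.2]
eyes mid [0.608  0.2323] sep 0.0209 ring x yaw 29.5 [397.1 108.4] [407.8 122.7]
[239.7 125.2] 512.0 [0.4307 0.2647 0.005 ]
[257.2 125.3] 682.0 [0.4493 0.2599 0.005 ]
[407.8 122.7] 300.0 [0.6131 0.2232 0.005 ]
[397.1 108.4] 383.5 [0.6028 0.2414 0.005 ]
[397.5  82.1] 699.0 [0.6062 0.2685 0.005 ]
```

Request:
servo_tool:
  rows:
    - [[0.02,0,0],0,0.56]
    - [[0.02,0,0],0,0.57]
    - [[0.0198,-0.0006,0],0,0.58]
    - [[0,0,0.01],0.5,0.59]
    - [[0,0,0.015],0,0.6]
    - [[0,0,0.003],0,0.605]
    - [[0,0,0],0,0.605]
    - [[0,0,0],0,0.605]

```text
t: 41.38
tool_pos: [0.4398, 0.2622, 0.1345]
ee_rot: [[0.251, 0.968, 0.0], [0.968, -0.251, 0.0], [0.0, 0.0, -1.0]]
force: [-0.8, 0.7, -1.9]
grip_width: 0.609
grip_force: 2.3
```

```bash
python3 - <<'E'
from h import *
togo(.4401,.2627,.1165,75.5)
s=snap('wrist');g=cv2.cvtColor(s['frame'],cv2.COLOR_BGR2GRAY)
for r in (177,179,181,183,185,187): print(r,g[r,228:272])
E
```

```text
shift in tool axes mm [ 0.6  0.2 18. ] toolyaw deg -0.03
177 [163 162 163 162 154 137 120  98 100  92  85  82  84  78  76  73  80  89
  98 102  98 104  96  85  69  71  70  67  70  69  73  66  70  72  73  91
 117 124 124 121 122 123 120 118]
179 [161 160 158 158 136  96  72  73  69  72  70  74  78  73  70  73  77  93
 100  97  98 100  99  82  69  75  74  69  72  73  74  77  68  72  74  92
 113 123 123 122 121 122 120 115]
181 [163 164 164 160 149 105  76  81  81  85  87  89  96  90  79  72  69  84
  96  95  97 102 101  94  73  73  85  96  98 100 102 103  94  78  71  82
 107 121 124 125 125 121 115 116]
183 [161 164 159 152 134  85  66  65  73  72  76  78  78  88  79  78  74  82
  98  98  93  99  98  88  75  72  78  93  89  78  74  70  72  65  67  62
  84 103 115 123 123 119 116 117]
185 [151 149 157 159 138  96  62  62  62  65  61  65  58  69  70  69  70  90
 105 100  92  88  88  82  74  66  71  72  76  73  61  60  58  61  59  59
  61  79 104 110 110 115 110 111]
187 [165 158 133 103  94  76  59  67  67  68  65  71  67  69  70  72  70  89
 107 107 109 110 107 100  82  79  77  76  74  64  61  63  63  60  62  61
  63  64  76  76  91 105 108 107]
```

Request:
servo_tool:
  rows:
    - [[0.0004,0.0002,0.01],0,0.605]
    - [[0,0,0.008],0,0.605]
    - [[0,0,0.002],0,0.605]
    - [[0,0,0.001],0,0.605]
    - [[0,0,0],0,0.605]
    - [[0,0,0],0,0.605]

```text
t: 42.18
tool_pos: [0.4401, 0.2628, 0.1135]
ee_rot: [[0.25, 0.968, 0.001], [0.968, -0.25, 0.0], [0.0, 0.0, -1.0]]
force: [0.1, 0.7, 2.0]
grip_width: 0.606
grip_force: 0.0
```

Request:
servo_tool:
  rows:
    - [[0,0,0.001],0,0.605]
    - [[0,0,0.001],0,0.605]
    - [[0,0,0],0,0.605]

```text
t: 42.55
tool_pos: [0.4403, 0.2631, 0.1117]
ee_rot: [[0.25, 0.968, 0.001], [0.968, -0.25, 0.001], [0.001, 0.001, -1.0]]
force: [0.3, 0.9, 5.4]
grip_width: 0.605
grip_force: 0.0
```

Request:
servo_tool:
  rows:
    - [[0,0,-0.0003],0,0.58]
    - [[0,0,-0.0003],0,0.55]
    - [[0,0,-0.0003],0,0.52]
    - [[0,0,0],0,0.52]
    - [[0,0,0],0,0.52]

```text
t: 43.18
tool_pos: [0.4396, 0.2624, 0.1118]
ee_rot: [[0.251, 0.968, -0.001], [0.968, -0.251, -0.0], [-0.001, -0.001, -1.0]]
force: [0.3, 0.2, 0.2]
grip_width: 0.518
grip_force: 0.0
```

The grip force did not rise this time, so the pins may not be in the eyes. I relax, lift and look again.

Request:
servo_tool:
  rows:
    - [[0,0,0],0,0.56]
    - [[0,0,0],0,0.57]
    - [[0,0,-0.003],0,0.57]
    - [[0,0,-0.01],0,0.57]
    - [[0,0,-0.0097],0,0.57]
    - [[0,0,0],0,0.57]
    - [[0,0,0],0,0.57]

```text
t: 44.05
tool_pos: [0.4399, 0.2625, 0.1349]
ee_rot: [[0.251, 0.968, 0.0], [0.968, -0.251, -0.0], [-0.0, 0.0, -1.0]]
force: [0.1, -0.1, -2.0]
grip_width: 0.568
grip_force: 2.0
```

```bash
python3 - <<'E'
from h import *
s=snap('wrist','w20');print(tool()[:2]);g=cv2.cvtColor(s['frame'],cv2.COLOR_BGR2GRAY)
for r in range(171,200,2): print(r,g[r,222:278])
held()
E
```

```text
(array([0.43970881, 0.26246111, 0.1347188 ]), np.float64(75.49492413856049))
171 [155 157 157 161 160 163 160 163 163 161 159 159 158 157 161 156 159 157
 155 157 156 154 150 140 113 102  98 105  97 100  99  95  98 103 106 101
  99 102  98 104 104 136 171 178 169 141 114 132 157 158 155 157 157 142
 102 109]
173 [162 162 164 162 162 162 161 160 162 163 164 161 163 160 160 157 155 161
 162 162 136 103  95  99  95  97  98 101  99 100 101  98 100 102 104 102
 101 101 107 102 112 122 122 122 117 117 110 103 108 117 118 119 119 120
 123 125]
175 [161 163 162 163 166 165 164 163 161 160 163 162 165 161 159 142 117 111
 111 106 103 100 101 101 106  99 100 102 103 102 102 102 102 100  98  97
 103  98 101 102 105 114 120 123 121 117 120 123 117 123 121 120 124 121
 123 125]
177 [158 161 158 159 162 161 162 161 161 159 159 163 156 137 115  83  81  83
  86  86  83  79  82  79  75  91 100 103 103 102 104  89  72  71  65  71
  66  65  67  69  64  67  72  90 108 117 122 120 121 122 120 119 121 119
 122 124]
179 [161 160 161 163 163 161 161 161 161 158 160 160 143  83  70  74  71  75
  70  74  73  
[... 2053 characters left out ...]
3 171 172 167 167 154 122 113 115 112 111 112
 107 112 115 112 111 102  80  66  66  68  66  69  67  68  62  67  78 101
 111 109]
199 [192 192 193 173 123 104 106 106 106 103 113 161 192 193 192 170 123 114
 115 120 120 117 118 118 122 127 126 112 117 119 116 115 116 118 116 118
 119 118 118 117 118 117 119 100  69  62  68  67  69  69  72  94 117 116
 115 113]
held [np.int64(166), np.int64(139), np.int64(66), np.int64(66), np.int64(72), np.int64(98), np.int64(113), np.int64(122), np.int64(168), np.int64(167), np.int64(167), np.int64(168), np.int64(168), np.int64(167), np.int64(167), np.int64(88), np.int64(85), np.int64(85), np.int64(83), np.int64(64), np.int64(60), np.int64(60), np.int64(69)]
```

The lugs are now at columns 234.4–247.3 and 253.4–265.3 with the top edge at row 176. The ring shifted about 1 mm, so I correct by +1.3 mm in x and +0.7 mm in y, open a little more and check.

Request:
servo_tool:
  rows:
    - [[0.0013,0.0007,0],0,0.6]
    - [[0,0,0],0,0.61]
    - [[0,0,0],0,0.615]
    - [[0,0,0],0,0.615]

```text
t: 44.65
tool_pos: [0.4408, 0.2637, 0.1348]
ee_rot: [[0.25, 0.968, -0.0], [0.968, -0.25, -0.0], [-0.0, -0.0, -1.0]]
force: [-0.2, 0.4, -1.3]
grip_width: 0.615
grip_force: 2.5
```

```bash
python3 - <<'E'
from h import *
s=snap('wrist','w21');print(tool()[:2]);g=cv2.cvtColor(s['frame'],cv2.COLOR_BGR2GRAY)
for r in range(174,190,1): print(r,g[r,228:270])
E
```

```text
(array([0.44082025, 0.26372347, 0.13480453]), np.float64(75.49748610320715))
174 [163 164 162 162 162 161 161 160 159 156 141 115 133 141 108  98 100 102
 100 101  98 102 100 101  96  98 104 100  99 100 103 101 104 108 115 122
 122 118 118 117 118 116]
175 [164 165 163 166 161 164 163 159 145 114 100 103 128 136 106  98  96  99
 101 100 100  98 100 100 102 101 100 103 101 100 103 103 105 102 113 121
 119 119 120 118 118 122]
176 [163 162 163 163 166 163 162 158 141 104  97  98 106 106  98  95 102 104
 100 101 103 101 102 102  98 102  98 101 100 101 103 103 103 102 111 125
 125 117 119 119 122 123]
177 [162 161 162 161 162 162 144 114 107  99  99 101 102 100  95  99  99  99
  96  99 102  99  99 103 103 100 104  93  99  99  98 105 101 101 115 119
 119 123 123 120 121 122]
178 [164 161 161 164 164 150 110 100 100  96 100  99  92  89  95  90  91  92
  98  97 103 100 101 104  98  90  81  79  71  75  75  73  75  76  80  74
  76 101 120 124 122 122]
179 [163 162 162 163 162 142  93  68  65  70  75  69  69  67  67  70  66  70
  85 100  98 103 105 102  98  80  71  75  63  65  71  71  66  73  
[... 1092 characters left out ...]
 [167 167 142  85  74  71  64  63  66  68  69  70  71  73  80  85  77  69
  79 105 106 109 105 107  93  73  74  79  75  68  70  66  63  68  62  63
  61  71  78  78  93 109]
187 [159 139 104  70  63  63  67  65  62  69  69  71  69  68  75  78  77  75
  86 104 104 108 105 108  98  81  76  78  75  66  63  65  65  63  60  61
  62  63  60  64  77 102]
188 [ 82  77  68  65  61  65  64  64  63  65  54  67  65  65  65  68  70  74
  85  95 106 107 106 106  99  85  80  76  69  68  64  60  62  60  61  62
  61  55  61  58  66  69]
189 [ 61  60  58  67  65  65  66  65  65  65  66  63  62  69  71  72  76  78
  78  91 108 102 113 109  99  79  80  74  64  64  62  61  57  56  63  63
  58  63  58  59  64  56]
```

Aligned now (lug mid 249.4, nose mid about 249.1). I descend.

Request:
servo_tool:
  rows:
    - [[-0.0003,0.0002,0.01],0,0.612]
    - [[0,0,0.008],0,0.612]
    - [[0,0,0.002],0,0.612]
    - [[0,0,0.001],0,0.612]
    - [[0,0,0],0,0.612]
    - [[0,0,0],0,0.612]

```text
t: 45.45
tool_pos: [0.4411, 0.2635, 0.114]
ee_rot: [[0.25, 0.968, 0.0], [0.968, -0.25, 0.0], [0.0, 0.0, -1.0]]
force: [0.6, -0.0, -2.5]
grip_width: 0.609
grip_force: 2.3
```

Request:
servo_tool:
  rows:
    - [[0,0,0.001],0,0.612]
    - [[0,0,0.001],0,0.612]
    - [[0,0,0],0,0.612]

```text
t: 45.82
tool_pos: [0.4415, 0.2638, 0.1123]
ee_rot: [[0.25, 0.968, 0.001], [0.968, -0.25, 0.001], [0.001, 0.001, -1.0]]
force: [0.2, -0.5, 3.6]
grip_width: 0.612
grip_force: 1.6
```

Request:
servo_tool:
  rows:
    - [[0,0,-0.0003],0,0.58]
    - [[0,0,-0.0003],0,0.55]
    - [[0,0,-0.0003],0,0.52]
    - [[0,0,0],0,0.52]
    - [[0,0,0],0,0.52]

```text
t: 46.45
tool_pos: [0.4415, 0.264, 0.1135]
ee_rot: [[0.25, 0.968, 0.001], [0.968, -0.25, 0.001], [0.001, 0.001, -1.0]]
force: [-0.9, 0.5, 6.6]
grip_width: 0.522
grip_force: 5.5
```

Engaged (5.5 N). I spread and lift.

Request:
servo_tool:
  rows:
    - [[0,0,-0.001],0,0.5]
    - [[0,0,-0.0004],0,0.45]
    - [[0,0,-0.0004],0,0.4]
    - [[0,0,-0.0003],0,0.35]
    - [[0,0,-0.0002],0,0.3]
    - [[0,0,-0.0002],0,0.25]
    - [[0,0,-0.0001],0,0.2]
    - [[0,0,0],0,0.16]
    - [[0,0,0],0,0.16]
    - [[0,0,0],0,0.16]
    - [[0,0,0],0,0.16]

```text
t: 47.82
tool_pos: [0.4401, 0.2642, 0.1157]
ee_rot: [[0.25, 0.968, -0.001], [0.968, -0.25, 0.001], [0.0, -0.001, -1.0]]
force: [-2.9, 0.8, 6.4]
grip_width: 0.223
grip_force: 30.4
```

Request:
servo_tool:
  rows:
    - [[0,0,-0.002],0,0.16]
    - [[0,0,-0.004],0,0.16]
    - [[0,0,-0.01],0,0.16]
    - [[0,0,-0.02],0,0.16]
    - [[0,0,-0.03],0,0.16]
    - [[0,0,-0.03],0,0.16]
    - [[0,0,-0.015],0,0.16]
    - [[0,0,0],0,0.16]

```text
t: 48.82
tool_pos: [0.4415, 0.2635, 0.2272]
ee_rot: [[0.251, 0.968, 0.002], [0.968, -0.251, 0.001], [0.001, 0.002, -1.0]]
force: [-0.5, -0.3, -2.2]
grip_width: 0.222
grip_force: 29.0
```

```bash
python3 -c "
from h import *
held();togo(.5742,.188,.228)"
```

```text
held [np.int64(60), np.int64(64), np.int64(65), np.int64(64), np.int64(71), np.int64(72), np.int64(80), np.int64(75), np.int64(72), np.int64(79), np.int64(72), np.int64(91), np.int64(77), np.int64(70), np.int64(76), np.int64(76), np.int64(75), np.int64(56), np.int64(58), np.int64(60), np.int64(60), np.int64(80), np.int64(80)]
shift in tool axes mm [-39.2 147.9  -1.9] toolyaw deg None
```

Request:
servo_tool:
  rows:
    - [[-0.004,0.015,0],0,0.16]
    - [[-0.009,0.034,0],0,0.16]
    - [[-0.01,0.036,0],0,0.16]
    - [[-0.009,0.035,0],0,0.16]
    - [[-0.0072,0.0279,0],0,0.16]
    - [[0,0,0],0,0.16]
    - [[0,0,0],0,0.16]
    - [[0,0,0],0,0.16]

```text
t: 49.88
tool_pos: [0.5736, 0.189, 0.226]
ee_rot: [[0.249, 0.968, -0.001], [0.968, -0.249, -0.0], [-0.0, -0.001, -1.0]]
force: [-0.5, 0.2, -2.5]
grip_width: 0.222
grip_force: 29.1
```

```bash
python3 - <<'E'
from h import *
s=snap('wrist');p,a,R=tool();print(p,a)
for o in cart(s,(.5917,.2557),.06):
    if o[4]<.0009: print(*o)
b=bore(s,(.5917,.2557));print(b)
c=b[2][1]+.0376*R[:2,0];print('target',c);togo(c[0],c[1],.203)
E
```

```text
[0.57366918 0.1890823  0.2261964 ] 75.58318211292426
90 out [0.5922 0.2556] 0.0773 0.0004
90 hole [0.592  0.2556] 0.0876 0.0003
105 out [0.5923 0.2556] 0.0767 0.0003
105 hole [0.592  0.2556] 0.088 0.0003
120 out [0.5923 0.2557] 0.0762 0.0003
120 hole [0.592  0.2556] 0.0885 0.0003
135 out [0.5923 0.2557] 0.0757 0.0002
135 hole [0.592  0.2555] 0.0889 0.0003
150 out [0.5923 0.2557] 0.0753 0.0003
150 hole [0.592  0.2555] 0.0892 0.0003
165 out [0.5923 0.2557] 0.0748 0.0003
165 hole [0.592  0.2554] 0.0897 0.0003
[(125, array([0.5922, 0.2556]), 5.62), (150, array([0.592 , 0.2556]), 8.38), (170, array([0.592 , 0.2556]), 8.8)]
target [0.60136143 0.29201598]
shift in tool axes mm [106.6   1.2  23.2] toolyaw deg None
```

Request:
servo_tool:
  rows:
    - [[0.015,0,0],0,0.16]
    - [[0.025,0,0],0,0.16]
    - [[0.028,0.001,0],0,0.16]
    - [[0.025,0,0],0,0.16]
    - [[0.0136,0.0002,0],0,0.16]
    - [[0,0,0],0,0.16]
    - [[0,0,0.01],0,0.16]
    - [[0,0,0.01],0,0.16]
    - [[0,0,0.0032],0,0.16]
    - [[0,0,0],0,0.16]
    - [[0,0,0],0,0.16]

```text
t: 51.3
tool_pos: [0.6024, 0.2914, 0.2035]
ee_rot: [[0.251, 0.968, 0.0], [0.968, -0.251, 0.0], [0.0, 0.0, -1.0]]
force: [-0.5, -0.2, -1.9]
grip_width: 0.22
grip_force: 29.1
```

```bash
python3 -c "
from h import *
togo(.6014,.2920,.188)"
```

```text
shift in tool axes mm [ 0.4 -1.1 15.5] toolyaw deg None
```

Request:
servo_tool:
  rows:
    - [[0.0003,-0.0006,0.004],0,0.16]
    - [[0,0,0.004],0,0.16]
    - [[0,0,0.004],0,0.16]
    - [[0,0,0.003],0,0.16]
    - [[0,0,0],0,0.16]

```text
t: 51.92
tool_pos: [0.6015, 0.2917, 0.1877]
ee_rot: [[0.25, 0.968, -0.001], [0.968, -0.25, -0.0], [-0.0, -0.001, -1.0]]
force: [0.1, 0.5, -1.5]
grip_width: 0.222
grip_force: 29.1
```

Request:
servo_tool:
  rows:
    - [[0,0,0.003],0,0.16]
    - [[0,0,0.003],0,0.16]
    - [[0,0,0],0,0.16]

```text
t: 52.3
tool_pos: [0.6015, 0.2916, 0.1818]
ee_rot: [[0.25, 0.968, -0.001], [0.968, -0.25, -0.0], [-0.001, -0.001, -1.0]]
force: [-0.9, -0.3, -1.4]
grip_width: 0.228
grip_force: 29.1
```

Request:
servo_tool:
  rows:
    - [[0,0,0.003],0,0.16]
    - [[0,0,0.001],0,0.16]
    - [[0,0,0],0,0.16]

```text
t: 52.68
tool_pos: [0.6017, 0.2917, 0.178]
ee_rot: [[0.251, 0.968, -0.0], [0.968, -0.251, -0.0], [-0.0, -0.0, -1.0]]
force: [-1.0, 0.9, -2.6]
grip_width: 0.223
grip_force: 29.1
```

Request:
servo_tool:
  rows:
    - [[0,0,0.001],0,0.16]
    - [[0,0,0],0,0.16]

```text
t: 52.92
tool_pos: [0.6017, 0.2917, 0.1771]
ee_rot: [[0.25, 0.968, -0.0], [0.968, -0.25, -0.0], [-0.0, -0.0, -1.0]]
force: [0.3, 1.0, -2.2]
grip_width: 0.226
grip_force: 29.1
```

Request:
servo_tool:
  rows:
    - [[0,0,0.001],0,0.16]
    - [[0,0,0],0,0.16]

```text
t: 53.18
tool_pos: [0.6017, 0.2917, 0.1761]
ee_rot: [[0.25, 0.968, -0.0], [0.968, -0.25, -0.0], [-0.0, -0.0, -1.0]]
force: [0.4, -0.0, -2.6]
grip_width: 0.219
grip_force: 29.0
```

Request:
servo_tool:
  rows:
    - [[0,0,0.001],0,0.16]
    - [[0,0,0],0,0.16]

```text
t: 53.42
tool_pos: [0.6019, 0.2921, 0.1756]
ee_rot: [[0.25, 0.968, 0.001], [0.968, -0.25, 0.0], [0.001, 0.0, -1.0]]
force: [-0.9, 0.3, -0.1]
grip_width: 0.223
grip_force: 29.3
```

Request:
servo_tool:
  rows:
    - [[0.001,0,0.0003],0,0.16]
    - [[0.001,0,0],0,0.16]
    - [[0.001,0,0],0,0.16]
    - [[0.001,0,0],0,0.16]
    - [[0,0,0],0,0.16]
    - [[0,0,0],0,0.16]

```text
t: 54.18
tool_pos: [0.6029, 0.2958, 0.1752]
ee_rot: [[0.25, 0.968, 0.0], [0.968, -0.25, 0.0], [0.0, 0.0, -1.0]]
force: [-1.6, -0.8, 5.2]
grip_width: 0.22
grip_force: 29.7
```

Request:
servo_tool:
  rows:
    - [[0,0,0],0,0.25]
    - [[0,0,0.0002],0,0.3]
    - [[0,0,0.0002],0,0.35]
    - [[0,0,0.0003],0,0.4]
    - [[0,0,0.0004],0,0.45]
    - [[0,0,0.0005],0,0.5]
    - [[0,0,0.0005],0,0.54]
    - [[0,0,0.0004],0,0.57]
    - [[0,0,0.0003],0,0.59]
    - [[0,0,0.0002],0,0.6]
    - [[0,0,0],0,0.605]
    - [[0,0,0],0,0.605]

```text
t: 55.68
tool_pos: [0.6026, 0.2955, 0.1717]
ee_rot: [[0.25, 0.968, -0.0], [0.968, -0.25, -0.0], [-0.0, -0.0, -1.0]]
force: [0.2, 0.1, 2.6]
grip_width: 0.603
grip_force: 0.1
```

Request:
servo_tool:
  rows:
    - [[0,0,0],0,0.6]
    - [[0,0,-0.001],0,0.6]
    - [[0,0,-0.002],0,0.6]
    - [[0,0,-0.003],0,0.6]
    - [[0,0,-0.005],0,0.6]
    - [[0,0,0],0,0.6]

```text
t: 56.42
tool_pos: [0.6031, 0.2959, 0.1835]
ee_rot: [[0.25, 0.968, 0.001], [0.968, -0.25, 0.001], [0.001, 0.001, -1.0]]
force: [0.2, 0.3, -2.3]
grip_width: 0.601
grip_force: 1.9
```

Request:
servo_tool:
  rows:
    - [[0,0,-0.01],0,0.58]
    - [[0,0,-0.02],0,0.56]
    - [[0,0,-0.02],0,0.55]
    - [[0,0,0],0,0.54]
    - [[0,0,0],0,0.54]

```text
t: 57.05
tool_pos: [0.6026, 0.2954, 0.2328]
ee_rot: [[0.251, 0.968, -0.0], [0.968, -0.251, -0.0], [-0.0, 0.0, -1.0]]
force: [-1.1, -0.9, -2.5]
grip_width: 0.541
grip_force: 2.8
```

```bash
python3 -c "
from h import *
held();togo(.54,.24,.26);togo(.57,.19,.26)"
```

```text
held [np.int64(179), np.int64(177), np.int64(175), np.int64(175), np.int64(175), np.int64(175), np.int64(176), np.int64(178), np.int64(176), np.int64(176), np.int64(177), np.int64(179), np.int64(174), np.int64(169), np.int64(92), np.int64(92), np.int64(67), np.int64(85), np.int64(65), np.int64(64), np.int64(63), np.int64(63), np.int64(61)]
shift in tool axes mm [-69.1 -46.5 -27.7] toolyaw deg None
shift in tool axes mm [-110.    -5.   -27.6] toolyaw deg None
```

Request:
servo_tool:
  rows:
    - [[-0.02,0,-0.008],0,0.54]
    - [[-0.03,-0.002,-0.01],0,0.54]
    - [[-0.03,-0.002,-0.009],0,0.54]
    - [[-0.03,-0.001,0],0,0.54]
    - [[0,0,0],0,0.54]
    - [[0,0,0],0,0.54]

```text
t: 57.85
tool_pos: [0.5703, 0.1901, 0.2601]
ee_rot: [[0.251, 0.968, 0.0], [0.968, -0.251, 0.0], [0.0, 0.0, -1.0]]
force: [0.2, 0.9, -1.6]
grip_width: 0.539
grip_force: 2.4
```

```bash
cat >> h.py <<'E'
def seat(s,ax,lug):
    """per angle from lug direction: radii (mm at z=.065) where the picture is dark between 29 and 41"""
    g=cv2.cvtColor(s['frame'],cv2.COLOR_BGR2GRAY).astype(np.float32);rr=np.arange(26,52,1.)
    for th in range(0,360,30):
        t=np.radians(lug+th);U=np.array([proj(s,[ax[0]+r/1000*np.cos(t),ax[1]+r/1000*np.sin(t),.065]) for r in rr],np.float32)
        v=cv2.remap(g,U[None,:,0],U[None,:,1],cv2.INTER_LINEAR)[0]
        print(th,v.astype(int))
E
python3 - <<'E'
from h import *
s=snap('wrist','w30');print(tool()[:2])
seat(s,(.592,.2556),75.5)
E
```

```text
(array([0.57022884, 0.19094261, 0.25996517]), np.float64(75.52557883967295))
0 [213 213 212 205 199 202 210 214 214 214 201 155 103  76  73  70  69 104
 191 215 210 193 177 165 138 121]
30 [212 213 214 212 204 175 140 123 124 124 126 115  93  75  72  74  70 113
 179 212 208 194 186 174 144 119]
60 [212 211 209 204 196 167 139 164 200 212 203 151  99  72  72  73  83 118
 186 209 207 191 177 164 142 120]
90 [193 195 194 188 170 141 123 130 166 187 168 128  92  73  71  71  78 113
 162 188 184 173 165 152 129 114]
120 [189 189 191 185 175 146 120 116 137 171 171 141  93  77  73  71  75 106
 158 180 181 169 163 152 138 127]
150 [192 191 191 189 184 159 141 134 138 153 167 139  96  73  73  74  79 105
 158 185 186 168 158 148 127 120]
180 [211 208 199 181 155 129 115 109 109 117 145 104  82  73  73  74  80 110
 152 182 179 175 171 158 133 126]
210 [188 188 187 179 158 145 127 115 115 117 116 109  88  78  76  74  83 113
 171 200 199 187 178 167 137 111]
240 [209 208 207 202 176 154 125 119 123 131 155 146 105  84  77  76  79 114
 165 196 196 186 179 163 137 116]
270 [210 209 209 209 205 182 132 112 121 143 166 148 107  82  76  78  85 127
 170 195 195 181 173 155 127 106]
300 [210 210 210 209 203 182 147 140 175 202 198 160  99  79  77  80  78 108
 165 204 204 191 177 164 140 124]
330 [212 211 210 208 206 184 150 126 124 126 124 114  96  81  79  75  78 115
 173 206 208 195 183 170 148 126]
```

```bash
cat >> h.py <<'E'
def lugs(s,ax,lug):
    g=cv2.cvtColor(s['frame'],cv2.COLOR_BGR2GRAY).astype(np.float32)
    for r in (34,46):
        U=np.array([proj(s,[ax[0]+r/1000*np.cos(t),ax[1]+r/1000*np.sin(t),.065]) for t in np.radians(lug+np.arange(-44,45,4))],np.float32)
        print(r,list(zip(range(-44,45,4),cv2.remap(g,U[None,:,0],U[None,:,1],cv2.INTER_LINEAR)[0].astype(int).tolist())))
E
python3 - <<'E'
from h import *
s=snap('wrist');lugs(s,(.592,.2556),75.5)
togo(.6065,-.143,.26);togo(.576,-.341,.26)
E
```

```text
34 [(-44, 186), (-40, 188), (-36, 161), (-32, 125), (-28, 120), (-24, 132), (-20, 193), (-16, 211), (-12, 207), (-8, 207), (-4, 209), (0, 214), (4, 210), (8, 189), (12, 193), (16, 215), (20, 180), (24, 126), (28, 124), (32, 122), (36, 167), (40, 199), (44, 199)]
46 [(-44, 203), (-40, 204), (-36, 205), (-32, 204), (-28, 210), (-24, 202), (-20, 124), (-16, 160), (-12, 94), (-8, 111), (-4, 161), (0, 214), (4, 191), (8, 111), (12, 118), (16, 134), (20, 135), (24, 205), (28, 213), (32, 203), (36, 205), (40, 205), (44, 206)]
shift in tool axes mm [-314.8  118.5   -0.4] toolyaw deg None
shift in tool axes mm [-5.141e+02  1.383e+02 -5.000e-01] toolyaw deg None
```

Cartridge 1's lugs sit at ±13°, so the ring is closed in its groove. I check cartridges 2 and 3 on the way to the rack.

Request:
servo_tool:
  rows:
    - [[-0.02,0.008,0],0,0.54]
    - [[-0.045,0.017,0],0,0.54]
    - [[-0.05,0.019,0],0,0.54]
    - [[-0.05,0.019,0],0,0.54]
    - [[-0.05,0.019,0],0,0.54]
    - [[-0.05,0.018,0],0,0.54]
    - [[-0.035,0.013,0],0,0.54]
    - [[-0.0148,0.0055,0],0,0.54]
    - [[0,0,0],0,0.54]
    - [[0,0,0],0,0.54]

```text
t: 59.2
tool_pos: [0.6065, -0.141, 0.2599]
ee_rot: [[0.247, 0.969, 0.0], [0.969, -0.247, 0.002], [0.002, -0.0, -1.0]]
force: [-0.8, 0.1, -1.9]
grip_width: 0.537
grip_force: 2.2
```

```bash
python3 - <<'E'
from h import *
s=snap('wrist');lugs(s,(.6449,-.0758),61.6);togo(.58,-.345)
E
```

```text
34 [(-44, 189), (-40, 196), (-36, 178), (-32, 139), (-28, 130), (-24, 123), (-20, 183), (-16, 222), (-12, 224), (-8, 217), (-4, 213), (0, 223), (4, 224), (8, 216), (12, 222), (16, 221), (20, 219), (24, 181), (28, 132), (32, 132), (36, 140), (40, 193), (44, 185)]
46 [(-44, 199), (-40, 212), (-36, 208), (-32, 213), (-28, 215), (-24, 212), (-20, 167), (-16, 146), (-12, 160), (-8, 126), (-4, 131), (0, 215), (4, 207), (8, 124), (12, 131), (16, 199), (20, 136), (24, 205), (28, 219), (32, 221), (36, 224), (40, 222), (44, 217)]
shift in tool axes mm [-2.041e+02  2.470e+01 -2.000e-01] toolyaw deg None
```

Request:
servo_tool:
  rows:
    - [[-0.02,0.003,0],0,0.54]
    - [[-0.04,0.005,0],0,0.54]
    - [[-0.05,0.006,0],0,0.54]
    - [[-0.05,0.005,0],0,0.54]
    - [[-0.03,0.004,0],0,0.54]
    - [[-0.01,0.001,0],0,0.54]
    - [[0,0,0],0,0.54]
    - [[0,0,0],0,0.54]

```text
t: 60.25
tool_pos: [0.5801, -0.3414, 0.2601]
ee_rot: [[0.248, 0.969, 0.0], [0.969, -0.248, 0.001], [0.001, 0.0, -1.0]]
force: [0.4, 0.4, -2.3]
grip_width: 0.544
grip_force: 1.8
```

```bash
python3 - <<'E'
from h import *
s=snap('wrist');lugs(s,(.5989,-.2782),69.3);togo(.457,-.377,.26,-22.3);togo(.457,-.377,.26,157.7)
E
```

```text
34 [(-44, 164), (-40, 186), (-36, 163), (-32, 147), (-28, 142), (-24, 143), (-20, 192), (-16, 232), (-12, 232), (-8, 229), (-4, 231), (0, 232), (4, 233), (8, 229), (12, 233), (16, 234), (20, 216), (24, 154), (28, 143), (32, 142), (36, 156), (40, 203), (44, 203)]
46 [(-44, 222), (-40, 219), (-36, 225), (-32, 227), (-28, 224), (-24, 225), (-20, 189), (-16, 164), (-12, 171), (-8, 159), (-4, 149), (0, 225), (4, 223), (8, 137), (12, 146), (16, 175), (20, 140), (24, 223), (28, 230), (32, 227), (36, 227), (40, 227), (44, 224)]
shift in tool axes mm [ -64.9 -110.5    0. ] toolyaw deg 97.97
shift in tool axes mm [ -64.9 -110.5    0. ] toolyaw deg -82.03
```

All three rings are closed in their grooves. I return the pliers to the rack.

Request:
servo_tool:
  rows:
    - [[-0.016,-0.028,0],0,0.54]
    - [[-0.024,-0.041,0],0,0.54]
    - [[-0.018,-0.03,0],0,0.54]
    - [[-0.0069,-0.0115,0],0,0.54]
    - [[0,0,0],9.8,0.54]
    - [[0,0,0],9.8,0.54]
    - [[0,0,0],9.8,0.54]
    - [[0,0,0],9.8,0.54]
    - [[0,0,0],9.8,0.54]
    - [[0,0,0],9.8,0.54]
    - [[0,0,0],9.8,0.54]
    - [[0,0,0],9.8,0.54]
    - [[0,0,0],9.8,0.54]
    - [[0,0,0],9.8,0.54]
    - [[0,0,0],0,0.54]
    - [[0,0,0],0,0.54]

```text
t: 62.3
tool_pos: [0.457, -0.378, 0.2599]
ee_rot: [[0.926, -0.379, 0.0], [-0.379, -0.926, 0.0], [0.0, -0.0, -1.0]]
force: [0.5, 0.2, -1.6]
grip_width: 0.542
grip_force: 2.3
```

```bash
python3 - <<'E'
from h import *
togo(.457,-.377,.20,-22.3)
E
```

```text
shift in tool axes mm [-0.4 -0.9 59.9] toolyaw deg 0.06
```

Request:
servo_tool:
  rows:
    - [[-0.0004,-0.0009,0.02],0,0.55]
    - [[0,0,0.025],0,0.56]
    - [[0,0,0.015],0,0.56]
    - [[0,0,0],0,0.56]

```text
t: 62.8
tool_pos: [0.4557, -0.3774, 0.1988]
ee_rot: [[0.924, -0.382, -0.002], [-0.382, -0.924, 0.001], [-0.002, -0.001, -1.0]]
force: [-0.6, 0.1, -1.4]
grip_width: 0.562
grip_force: 2.9
```

Request:
servo_tool:
  rows:
    - [[0,0,0.01],0,0.56]
    - [[0,0,0.01],0,0.56]
    - [[0,0,0.01],0,0.56]
    - [[0,0,0],0,0.56]

```text
t: 63.3
tool_pos: [0.4555, -0.3774, 0.1689]
ee_rot: [[0.924, -0.383, -0.002], [-0.383, -0.924, 0.001], [-0.002, -0.0, -1.0]]
force: [-0.4, 0.1, -1.9]
grip_width: 0.558
grip_force: 3.4
```

Request:
servo_tool:
  rows:
    - [[0,0,0.01],0,0.56]
    - [[0,0,0.01],0,0.56]
    - [[0,0,0.01],0,0.56]
    - [[0,0,0.01],0,0.56]
    - [[0,0,0.008],0,0.56]
    - [[0,0,0],0,0.56]

```text
t: 64.05
tool_pos: [0.4557, -0.3776, 0.121]
ee_rot: [[0.924, -0.383, -0.001], [-0.383, -0.924, 0.001], [-0.002, -0.0, -1.0]]
force: [-0.0, 0.7, -1.9]
grip_width: 0.559
grip_force: 3.5
```

Request:
servo_tool:
  rows:
    - [[0,0,0.002],0,0.56]
    - [[0,0,0.002],0,0.56]
    - [[0,0,0.001],0,0.56]
    - [[0,0,0],0,0.56]

```text
t: 64.55
tool_pos: [0.4565, -0.3781, 0.1175]
ee_rot: [[0.924, -0.383, 0.001], [-0.383, -0.924, -0.001], [0.001, 0.0, -1.0]]
force: [-0.1, 0.2, 1.9]
grip_width: 0.558
grip_force: 1.8
```

Request:
servo_tool:
  rows:
    - [[0,0,0],0,0.6]
    - [[0,0,0],0,0.63]
    - [[0,0,0],0,0.66]
    - [[0,0,0],0,0.8]
    - [[0,0,0],0,1]
    - [[0,0,0],0,1]
    - [[0,0,0],0,1]
    - [[0,0,0],0,1]

```text
t: 65.55
tool_pos: [0.4561, -0.3779, 0.1169]
ee_rot: [[0.924, -0.383, 0.0], [-0.383, -0.924, -0.0], [0.0, 0.0, -1.0]]
force: [0.0, -0.2, -0.3]
grip_width: 1.0
grip_force: 0.0
```

Request:
servo_tool:
  rows:
    - [[0,0,-0.01],0,1]
    - [[0,0,-0.02],0,1]
    - [[0,0,-0.03],0,1]
    - [[0,0,-0.04],0,1]
    - [[0,0,-0.04],0,1]
    - [[-0.03,0,-0.04],0,1]
    - [[-0.04,-0.01,0],0,1]
    - [[0,0,0],0,1]
    - [[0,0,0],0,1]

```text
t: 66.68
tool_pos: [0.3957, -0.3422, 0.2976]
ee_rot: [[0.924, -0.383, 0.001], [-0.383, -0.924, -0.001], [0.002, 0.0, -1.0]]
force: [0.9, -0.0, -0.5]
grip_width: 1.005
grip_force: 0.0
```

```bash
python3 - <<'E'
from h import *
s=snap('wrist','w40');hsv=cv2.cvtColor(s['frame'],cv2.COLOR_BGR2HSV);print(tool()[:2])
m=cv2.inRange(hsv,(100,120,50),(130,255,255));n,l,st,c=cv2.connectedComponentsWithStats(m);Q=[]
for i in range(1,n):
    if st[i][4]>40: P=onz(s,c[i],.160);Q.append(P);print(c[i],st[i],P)
if len(Q)==2: d=Q[1]-Q[0];print(sum(Q)/2,np.linalg.norm(d),np.degrees(np.arctan2(d[1],d[0])))
t=snap('top');hsv=cv2.cvtColor(t['frame'],cv2.COLOR_BGR2HSV)
m=cv2.inRange(hsv,(45,120,50),(80,255,255));n,l,st,c=cv2.connectedComponentsWithStats(m)
i=1+st[1:,4].argmax();print('btn',st[i],onz(t,c[i],.07));b=onz(t,c[i],.07);togo(b[0],b[1],.26)
E
```

```text
(array([ 0.39590767, -0.34217946,  0.29717227]), np.float64(-22.491940582999195))
[233.35245902 111.67213115] [225 104  20  16 244] [ 0.47025486 -0.35613812  0.16      ]
[283.65 111.99] [270 105  22  15 200] [ 0.45050999 -0.40311491  0.16      ]
[ 0.46038243 -0.37962651  0.16      ] 0.05095761760339071 -112.79756398855419
btn [109 222  14  14 151] [0.45966428 0.3877693  0.07      ]
shift in tool axes mm [-220.4 -698.8   36.8] toolyaw deg None
```

```bash
python3 - <<'E'
from h import *
def blue(f,box):
    x0,y0,x1,y1=box;hsv=cv2.cvtColor(f[y0:y1,x0:x1],cv2.COLOR_BGR2HSV);m=cv2.inRange(hsv,(100,120,40),(130,255,255))
    n,l,st,c=cv2.connectedComponentsWithStats(m);return [(st[i].tolist(),c[i].round(1).tolist()) for i in range(1,n) if st[i][4]>8]
for n,box in (('scene',(205,100,250,150)),('top',(370,225,440,270))):
    print(n,'before',blue(cv2.imread(f'pics/{n}0.png'),box));s=snap(n,n+'9');print('now',blue(s['frame'],box))
u=[proj(snap('scene'),P).round(1) for P in [(.457,-.377,.068),(.457,-.377,.164)]];print(u)
for n,box in (('scene',(200,105,250,170)),):
    a=cv2.imread('pics/scene0.png')[box[1]:box[3],box[0]:box[2]].astype(int).sum(2);b=cv2.imread('pics/scene9.png')[box[1]:box[3],box[0]:box[2]].astype(int).sum(2)
    d=np.abs(a-b)>90;print(d.sum());ys,xs=np.nonzero(d);print(np.bincount(ys))
E
```

```text
scene before [([0, 0, 43, 10, 234], [14.6, 3.0]), ([15, 14, 7, 21, 101], [18.4, 24.2])]
now [([0, 0, 43, 10, 234], [14.6, 3.0]), ([14, 14, 7, 21, 89], [16.9, 24.0])]
top before [([24, 12, 8, 9, 40], [27.7, 16.2]), ([37, 23, 16, 6, 75], [44.9, 25.2])]
now [([25, 11, 9, 9, 45], [28.7, 15.0]), ([48, 22, 6, 7, 26], [50.7, 24.5])]
[array([224.4, 142.5]), array([223.4, 116.2])]
789
[ 0  0  0  0  0  0  0  0  2  4  2  2  2  3  2  7 12 16 20 25 31 35 35 32
 29 27 26 25 25 23 21 18 16 15 13  7  6  9  6  5  5 11 11  4  0  0  0  0
  0  0  1  1  8 12 12 19 19 19 18 24 20 15 24 32 33]
```

The pliers stand in the rack at the right height but sit about 4 mm off along the rack's x. I regrip and centre them.

```bash
python3 -c "
from h import *
togo(.460,-.380,.115,-22.3)"
```

```text
shift in tool axes mm [ 74.1  10.5 181.4] toolyaw deg -0.19
```

Request:
servo_tool:
  rows:
    - [[0.037,0.005,0],0,1]
    - [[0.037,0.0055,0],0,1]
    - [[0,0,0.04],0,1]
    - [[0,0,0.04],0,1]
    - [[0,0,0.04],0,1]
    - [[0,0,0.04],0,1]
    - [[0,0,0.0214],0,1]
    - [[0,0,0],0,1]
    - [[0,0,0],0,0.75]
    - [[0,0,0],0,0.65]
    - [[0,0,0],0,0.6]
    - [[0,0,0],0,0.56]
    - [[0,0,0],0,0.52]
    - [[0,0,0],0,0.52]

```text
t: 68.72
tool_pos: [0.4597, -0.3799, 0.1156]
ee_rot: [[0.924, -0.383, 0.0], [-0.383, -0.924, -0.0], [0.0, 0.0, -1.0]]
force: [0.7, 1.9, 2.6]
grip_width: 0.521
grip_force: 1.5
```

Request:
servo_tool:
  rows:
    - [[0,0,-0.003],0,0.52]
    - [[0,0,-0.003],0,0.52]
    - [[0,0,0],0,0.52]
    - [[-0.002,-0.0008,0],0,0.52]
    - [[-0.002,-0.0008,0],0,0.52]
    - [[0,0,0],0,0.52]

```text
t: 69.47
tool_pos: [0.4563, -0.3767, 0.1214]
ee_rot: [[0.924, -0.383, -0.0], [-0.383, -0.924, 0.0], [-0.0, -0.0, -1.0]]
force: [-0.0, 0.5, -1.5]
grip_width: 0.521
grip_force: 1.7
```

```bash
python3 -c "
from h import *
togo(.457,-.377,.115,-22.3);print(read_state()['force'])"
```

```text
shift in tool axes mm [0.8 0.  6.4] toolyaw deg -0.2
[-8.82434374e-04  4.55532552e-01 -1.47020515e+00]
```

Request:
servo_tool:
  rows:
    - [[0.0004,0,0.002],0,0.54]
    - [[0,0,0.002],0,0.55]
    - [[0,0,0.0015],0,0.56]
    - [[0,0,0],0,0.56]
    - [[0,0,0],0,0.6]
    - [[0,0,0],0,0.63]
    - [[0,0,0],0,0.66]
    - [[0,0,0],0,0.8]
    - [[0,0,0],0,1]
    - [[0,0,0],0,1]
    - [[0,0,0],0,1]

```text
t: 70.85
tool_pos: [0.457, -0.3771, 0.1161]
ee_rot: [[0.924, -0.383, 0.0], [-0.383, -0.924, -0.0], [0.0, 0.0, -1.0]]
force: [-0.6, 0.5, 0.0]
grip_width: 0.999
grip_force: 0.0
```

Request:
servo_tool:
  rows:
    - [[0,0,-0.01],0,1]
    - [[0,0,-0.02],0,1]
    - [[0,0,-0.03],0,1]
    - [[0,0,-0.04],0,1]
    - [[0,0,-0.04],0,1]
    - [[0,0,-0.04],0,1]
    - [[-0.035,-0.005,0],0,1]
    - [[-0.035,-0.005,0],0,1]
    - [[0,0,0],0,1]
    - [[0,0,0],0,1]

```text
t: 72.1
tool_pos: [0.3967, -0.3413, 0.2968]
ee_rot: [[0.924, -0.383, 0.002], [-0.383, -0.924, -0.001], [0.002, 0.0, -1.0]]
force: [-0.1, 0.5, 1.1]
grip_width: 0.998
grip_force: 0.0
```

```bash
python3 - <<'E'
from h import *
s=snap('wrist','w41');hsv=cv2.cvtColor(s['frame'],cv2.COLOR_BGR2HSV);print(tool()[:2])
m=cv2.inRange(hsv,(100,120,50),(130,255,255));n,l,st,c=cv2.connectedComponentsWithStats(m);Q=[]
for i in range(1,n):
    if st[i][4]>40: P=onz(s,c[i],.160);Q.append(P);print(c[i],st[i],P)
d=Q[1]-Q[0];print(sum(Q)/2,np.linalg.norm(d),np.degrees(np.arctan2(d[1],d[0])))
t=snap('scene','sc9')
togo(.40,.37,.297)
E
```

```text
(array([ 0.39684717, -0.34136604,  0.29646874]), np.float64(-22.490133772087415))
[235.19341564 116.63374486] [227 109  19  16 243] [ 0.46607342 -0.35520536  0.16      ]
[284.49541284 116.27522936] [271 109  23  15 218] [ 0.44730313 -0.40157044  0.16      ]
[ 0.45668827 -0.3783879   0.16      ] 0.0500204443397059 -112.03990662004094
shift in tool axes mm [-269.2 -658.4   -1.1] toolyaw deg None
```

The pliers are centred again within 2 mm. I go to the start button, turning the wrist first.

Request:
servo_tool:
  rows:
    - [[0,0,0],-9,1]
    - [[0,0,0],-9,0.5]
    - [[0,0,0],-9,0]
    - [[0,0,0],-9,0]
    - [[0,0,0],-9,0]
    - [[0,0,0],-9,0]
    - [[0,0,0],-9,0]
    - [[0,0,0],-9,0]
    - [[0,0,0],-10.5,0]
    - [[0,0,0],0,0]

```text
t: 73.45
tool_pos: [0.3965, -0.3412, 0.2957]
ee_rot: [[0.502, 0.865, -0.0], [0.865, -0.502, 0.001], [0.0, -0.0, -1.0]]
force: [0.4, -0.7, -0.0]
grip_width: -0.0
grip_force: 0.0
```

Request:
servo_tool:
  rows:
    - [[0.02,-0.01,0],0,0]
    - [[0.035,-0.016,0],0,0]
    - [[0.045,-0.021,0],0,0]
    - [[0.045,-0.021,0],0,0]
    - [[0.045,-0.021,0],0,0]
    - [[0.045,-0.021,0],0,0]
    - [[0.045,-0.021,0],0,0]
    - [[0.045,-0.021,0],0,0]
    - [[0.045,-0.021,0],0,0]
    - [[0.045,-0.021,0],0,0]
    - [[0.045,-0.021,0],0,0]
    - [[0.045,-0.021,0],0,0]
    - [[0.045,-0.021,0],0,0]
    - [[0.02,-0.01,0],0,0]
    - [[0.01,-0.005,0],0,0]
    - [[0,0,0],0,0]
    - [[0,0,0],0,0]

```text
t: 75.58
tool_pos: [0.4506, 0.2962, 0.2959]
ee_rot: [[0.502, 0.865, 0.0], [0.865, -0.502, -0.001], [-0.001, 0.001, -1.0]]
force: [-0.6, 0.0, 0.4]
grip_width: 0.001
grip_force: 0.0
```

```bash
python3 - <<'E'
from h import *
s=snap('wrist');hsv=cv2.cvtColor(s['frame'],cv2.COLOR_BGR2HSV)
m=cv2.inRange(hsv,(45,120,50),(80,255,255));n,l,st,c=cv2.connectedComponentsWithStats(m)
i=1+st[1:,4].argmax();b=onz(s,c[i],.07);print('btn',st[i],c[i],b);print(tool()[:2]);togo(b[0],b[1],.076)
togo(.4597,.3878,.076)
E
```

```text
btn [208  90  25  23 116] [220.25862069  97.82758621] [0.46456452 0.39498184 0.07      ]
(array([0.45073737, 0.29609956, 0.2959892 ]), np.float64(59.877403518107094))
shift in tool axes mm [ 92.6 -37.8 219.9] toolyaw deg None
shift in tool axes mm [ 84.  -38.4 219.9] toolyaw deg None
```

Request:
servo_tool:
  rows:
    - [[0.03,-0.013,0.03],0,0]
    - [[0.03,-0.013,0.04],0,0]
    - [[0.027,-0.012,0.04],0,0]
    - [[0,0,0.04],0,0]
    - [[0,0,0.04],0,0]
    - [[0,0,0.025],0,0]
    - [[0,0,0.005],0,0]
    - [[0,0,0.003],0,0]
    - [[0,0,0.002],0,0]
    - [[0,0,0.002],0,0]
    - [[0,0,0],0,0]

```text
t: 77.0
tool_pos: [0.4617, 0.392, 0.0697]
ee_rot: [[0.5, 0.866, 0.001], [0.866, -0.5, 0.001], [0.001, 0.001, -1.0]]
force: [0.4, -0.4, 1.6]
grip_width: 0.001
grip_force: 0.9
```

Request:
servo_tool:
  rows:
    - [[0,0,0.002],0,0]
    - [[0,0,0.002],0,0]
    - [[0,0,0.002],0,0]
    - [[0,0,0],0,0]

```text
t: 77.5
tool_pos: [0.4616, 0.392, 0.0632]
ee_rot: [[0.5, 0.866, 0.001], [0.866, -0.5, 0.001], [0.001, 0.0, -1.0]]
force: [1.8, 0.1, 4.7]
grip_width: -0.005
grip_force: 2.6
```

Contact is at 0.070 m and the button is descending. I press on to the bottom, then lift.

Request:
servo_tool:
  rows:
    - [[0,0,0.001],0,0]
    - [[0,0,0.001],0,0]
    - [[0,0,0.001],0,0]
    - [[0,0,0],0,0]
    - [[0,0,0],0,0]

```text
t: 78.12
tool_pos: [0.4617, 0.3921, 0.062]
ee_rot: [[0.5, 0.866, 0.002], [0.866, -0.5, 0.0], [0.001, 0.002, -1.0]]
force: [-0.6, -3.4, 15.8]
grip_width: -0.0
grip_force: 8.4
```

Bottomed out at 15.8 N. I release and back off.

Request:
servo_tool:
  rows:
    - [[0,0,-0.004],0,0]
    - [[0,0,-0.006],0,0]
    - [[0,0,-0.02],0,0]
    - [[0,0,-0.05],0,0]
    - [[0,0,-0.05],0,0]
    - [[0,0,-0.05],0,0]
    - [[-0.04,0,-0.02],0,0]
    - [[-0.05,0,0],0,0]
    - [[-0.05,0,0],0,0]
    - [[0,0,0],0,0]
    - [[0,0,0],0,0]

```text
t: 79.5
tool_pos: [0.3912, 0.2709, 0.2606]
ee_rot: [[0.5, 0.866, 0.001], [0.866, -0.5, 0.001], [0.001, 0.0, -1.0]]
force: [0.1, 0.3, 0.2]
grip_width: 0.002
grip_force: 0.0
```

```bash
python3 - <<'E'
from h import *
s=snap('top')
for c,st,m in rings(s):
    if 200<st[4]<250 and 230<c[1]<280: print('ring px',c.round(0),st)
print(finish_job())
E
```

```text
the job is handed in; nothing more can be done
None
```

The job is handed in at 80 s: all three cartridges have a ring closed in the groove, the pliers are back in the rack within about 2 mm, and the start button was then pressed to its stop and released; I did not confirm the spare ring's place at the end (the last picture picked up no loose ring, the arm probably hiding it), and the hand-in returned no verdict.

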